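Empty the drying carousel of gilded sample boards

TASK

Empty the drying carousel: wind its handwheel to bring each compartment that holds a gilded sample board round to the gate (one full turn of the wheel moves it on by one compartment), draw the board out onto the landing shelf with the hooked pick in its hanging hole, keeping the fingers off it until it is clear of the carousel, and then lay it in the wooden tray. When every board is out, wind the carousel on or back until its closed red block fills the gate again, so that no dust gets in. Finish with the boards lying flat on the tray's floor, gold side up and none on top of another, the pick lying upright on its rest block as at the start, and the jar, paperweight and bowl left alone.

Things in the scene. Friction and masses are not known exactly. Their poses are not given: they have to be found in the camera images.
- machine: Drying carousel, fixed. Origin: on its axis at bench level; z up, -y points out through the gate. A round deck (radius 168 mm, top 38 mm above the bench) turns inside a fixed fence (radius 173 to 179 mm, top 62 mm above the bench) whose only opening is the gate, 66 mm wide. Six stations 60 degrees apart: five compartments and one closed red block.
- deck (a point): Point on the carousel's axis at the deck's top. Each compartment is a radial tunnel 53 mm wide, 60 to 165 mm from the axis, with a clear roof (underside 16 mm, top 21 mm above the deck) that has a slot 24 mm wide along its middle, open at the outer end. Boards lie on the deck and are seen through the slot, but fingers do not fit in.
- shelf (a point): Centre of the top of the red felt landing shelf outside the gate, fixed, 120 mm wide (x), reaching in y from 77 mm towards the carousel (touching the deck's edge) to 77 mm outward; 36 mm above the bench, 2 mm lower than the deck. Same axes as the carousel's base.
- carousel (a joint): Turn of the carousel in rad, 0 at the start with the closed block in the gate, growing anticlockwise seen from above. It can turn without limit either way, only with the handwheel, and stays where it is left.
- wheel (a joint): Turn of the handwheel in rad, 0 at the start, growing anticlockwise seen from above, without limit. Geared 6 to 1 and reversing: one full anticlockwise turn of the wheel turns the carousel clockwise by one station (60 degrees); carousel = -wheel / 6. About 2 N at the crank handle turns it.
- wheel_axis (a point): Point on the handwheel's upright axis, at the height of the middle of the crank handle (115 mm above the bench). The handwheel is a flat dark wheel of radius 62 mm, top 88 mm above the bench.
- crank (a point): Middle of the black crank handle that stands upright on the handwheel, 50 mm from the wheel's axis: a cylinder 23 mm thick, 50 mm tall (90 to 140 mm above the bench), which revolves freely on its pin, so a gripper can carry it round without turning itself. At the start it may be at any angle round the wheel.
- gate (a point): Middle of the gate opening in the fence, 48 mm above the bench.
- block (a point): Point on the outer end of the carousel's closed red block; it coincides with the gate point when the carousel is closed.
- tray: Wooden receiving tray, fixed: 282 (x) by 142 (y) mm outside, walls 6 mm thick and 16 mm high, inside 270 by 130 mm, floor 6 mm above the bench. Origin: centre of its underside.
- rest: Dark wooden rest block with a cork top, fixed, 120 by 120 mm and 34 mm high, where the pick lies. Origin: centre of its underside.
- pick_c (a point): Hooked pick, loose, 90 to 145 g: centre of its bamboo handle, 80 (x) by 26 (y) by 26 (z) mm; x points along the handle to the hook, z up. An 8 mm steel shaft runs forward along x at half height; 115 mm from this point it bends straight down and ends 43 mm below this point (30 mm below the handle). It starts lying upright on the rest block, hook hanging beyond its edge.
- jar: Bystander: amber jar with a black cap, 60 mm wide, 85 mm tall. Origin: centre of its underside.
- weight: Bystander: dark round paperweight, 68 mm wide, 26 mm high. Origin: centre of its underside.
- bowl: Bystander: small blue bowl, 90 mm wide, 50 mm high. Origin: centre of its underside.
- board1_c (a point): Centre of a black lacquered board, loose, 100 (x) by 48 (y) by 10 (z) mm, 40 to 85 g, gold leaf on top (+z), with a 20 by 20 mm hanging hole right through it centred 32 mm along +x. If present it starts in station 1 (counted anticlockwise from above; 0 is the closed block), 1 anticlockwise wheel turns (or 5 clockwise) from the gate, hole outward, 108 mm from the axis.
- board2_c (a point): Centre of a red lacquered board, loose, 100 (x) by 48 (y) by 10 (z) mm, 40 to 85 g, gold leaf on top (+z), with a 20 by 20 mm hanging hole right through it centred 32 mm along +x. If present it starts in station 2 (counted anticlockwise from above; 0 is the closed block), 2 anticlockwise wheel turns (or 4 clockwise) from the gate, hole outward, 108 mm from the axis.
- board3_c (a point): Centre of a black lacquered board, loose, 100 (x) by 48 (y) by 10 (z) mm, 40 to 85 g, gold leaf on top (+z), with a 20 by 20 mm hanging hole right through it centred 32 mm along +x. If present it starts in station 3 (counted anticlockwise from above; 0 is the closed block), 3 anticlockwise wheel turns (or 3 clockwise) from the gate, hole outward, 108 mm from the axis.
- board4_c (a point): Centre of a red lacquered board, loose, 100 (x) by 48 (y) by 10 (z) mm, 40 to 85 g, gold leaf on top (+z), with a 20 by 20 mm hanging hole right through it centred 32 mm along +x. If present it starts in station 4 (counted anticlockwise from above; 0 is the closed block), 4 anticlockwise wheel turns (or 2 clockwise) from the gate, hole outward, 108 mm from the axis.
- board5_c (a point): Centre of a black lacquered board, loose, 100 (x) by 48 (y) by 10 (z) mm, 40 to 85 g, gold leaf on top (+z), with a 20 by 20 mm hanging hole right through it centred 32 mm along +x. If present it starts in station 5 (counted anticlockwise from above; 0 is the closed block), 5 anticlockwise wheel turns (or 1 clockwise) from the gate, hole outward, 108 mm from the axis.

How it is judged:
On the way:
1. every board has been drawn clear of the carousel (horizontal distance between each of board1_c, board2_c, board3_c, board4_c, board5_c and machine above 0.2 m), for 0.2 s.
At the end, for the whole second after the job is handed in: Every board present lies flat (within 5 degrees), gold up, on the tray's floor, inside its walls and not on another board; the carousel is closed: its red block is within 12 mm of the middle of the gate; the pick lies upright on the rest block, its handle's centre over the block's top (x of board1_c in the frame of tray between -0.115 and 0.115 m and y of board1_c in the frame of tray between -0.045 and 0.045 m and z of each of board1_c, board2_c, board3_c, board4_c, board5_c in the frame of tray below 0.0145 m and angle between each of board1_c, board2_c, board3_c, board4_c, board5_c's own z axis and vertical below 0.09 rad and x of board2_c in the frame of tray between -0.115 and 0.115 m and y of board2_c in the frame of tray between -0.045 and 0.045 m and x of board3_c in the frame of tray between -0.115 and 0.115 m and y of board3_c in the frame of tray between -0.045 and 0.045 m and x of board4_c in the frame of tray between -0.115 and 0.115 m and y of board4_c in the frame of tray between -0.045 and 0.045 m and x of board5_c in the frame of tray between -0.115 and 0.115 m and y of board5_c in the frame of tray between -0.045 and 0.045 m and horizontal distance between block and gate below 0.012 m and x of pick_c in the frame of rest between -0.065 and 0.065 m and y of pick_c in the frame of rest between -0.065 and 0.065 m and z of pick_c in the frame of rest between 0.04 and 0.055 m and angle between pick_c's own z axis and vertical below 0.15 rad); the robot touches nothing.
It fails at once if the jar is pushed away or tipped over (distance of jar from where it was at the start of the episode above 0.03 m or angle between jar's own z axis and vertical above 0.5 rad).
It fails at once if the weight is pushed away or tipped over (distance of weight from where it was at the start of the episode above 0.03 m or angle between weight's own z axis and vertical above 0.5 rad).
It fails at once if the bowl is pushed away or tipped over (distance of bowl from where it was at the start of the episode above 0.03 m or angle between bowl's own z axis and vertical above 0.5 rad).
It fails at once if the fingers touch a board that is still in the carousel ((horizontal distance between board1_c and machine below 0.2 m and contact force between the fingers and board1 above 0.5 N) or (horizontal distance between board2_c and machine below 0.2 m and contact force between the fingers and board2 above 0.5 N) or (horizontal distance between board3_c and machine below 0.2 m and contact force between the fingers and board3 above 0.5 N) or (horizontal distance between board4_c and machine below 0.2 m and contact force between the fingers and board4 above 0.5 N) or (horizontal distance between board5_c and machine below 0.2 m and contact force between the fingers and board5 above 0.5 N)).
Of board1, board2, board3, board4, board5 only 2 to 3 are there at a start; the rules pass over those that are not, and their reading is None.
At some moment in a run one of pick, board1, board2, board3, board4, board5 may be knocked a few centimetres aside while the robot is not near it.
It also fails if it takes over 210 s, if anything falls off the work surface, if the arm or the gripper's body presses on something with over 40 N, if the wrist force passes 120 N, or if a joint passes its speed limit or range.

ROBOT

A 6-joint arm with a two-finger parallel gripper is mounted at the origin on the work surface. World frame = base frame: x ahead of the robot, y to its left, z up, the work surface at z = 0. Lengths are in m, angles in rad, forces in N, time in s.
With the tool pointing down it reaches from about 0.25 to 0.775 m from the base axis. Payload 4 kg.
Tool frame: the origin (TCP) lies midway between the tips of the shut fingers; the grasp point (between the pads) lies 19 mm behind it (r.pinch_z is the distance from the TCP to the grasp point, in m); z points along the fingers, y is the line along which they close (so a half turn about z gives the same grasp; the last joint's range is limited). The gripper opens to 94 mm and grips with 3 to 60 N. Pads are 16 mm wide; open, the fingers measure 119 mm over their backs; the gripper's body (75 mm by 177 mm) begins 78 mm behind the grasp point.
Start: joints at [1.172, 0.087, 1.371, -0, 1.684, -0.103], TCP at [0.16, 0.526, 0.206] pointing down, gripper open.
Joint ranges: [-3.1, 3.1], [-0.76, 2.03], [0.27, 2.55], [-1.08, 4.22], [0.17, 2.65], [-2.57, 2.57]. Speed limits (rad/s): [2.79, 2.79, 3.14, 3.14, 3.14, 3.14].

INTERFACE

Orientations are given as a unit quaternion [x, y, z, w].
In Python, from plant import r gives the robot as it stands. The module is installed in compiled form; this text tells all that it offers.
- The arm moves only by the tool step_arm, never from a script. Its arguments are lists of equal length, an entry for each row: "dp": the shift along the tool's x, y, z in m, a list of three; "yaw": the turn about the tool's z in rad; "fingers": the closure, from -1 (fully open) to 1 (shut). A call has 1 to 12 rows; each row shifts and turns the commanded pose from where the row before left it, along the tool's axes as they then stand; what a row does not reach is not made up. A row lasts 1/10 s, in which the tool goes at most 50 mm and 8.59 degrees, less where a joint would pass 70% of its speed; a pose out of reach is approached as far as the arm can. A call with a gripper value outside its range is refused whole. The fingers move at their own pace and stop on an object; "grip_force" is the grip in N (left out, the last holds). Time passes only in rows, so rows that do not move let the fingers close. It gives the time, the measured TCP pose, the force, the opening and the grip force at its end, in the units of the state.
- r.read_state(): the state, without advancing time (a new reading comes with each control period).
- r.camera(name): name is "side" or "top" or "wrist"; returns the picture (480x640x3 uint8, red, green, blue); there is no depth.
- r.camera_model(name): a dict with "intrinsics" (3x3 intrinsics, pixels), "cam_to_world" (4x4, takes a point from camera to world coordinates). Camera axes: x right, y up, looking along -z (the intrinsics and any distortion apply to the point x, -y, -z); pixel columns grow to the right and rows downward; lengths in m; the calibration is good to about 2 mm. The wrist camera is an equidistant fisheye: a pixel r from the principal point sees the ray r / f radians off the axis. A picture is of the moment at which its call begins: read the wrist's pose just before it. camera_model takes no time and is no camera call; for the wrist camera it gives the pose at the moment of the call.
- r.close_job(): hands the job in; it is judged then, once.
Trained networks look in the newest picture that a camera, given by its name, has taken for a name from the list of things; names that differ only in an ending like _2 or _b are one class to them, and where a whole thing is asked for, a point or a joint stands for the part that bears it (a point fixed in the world has none). Each returns a list of dicts, best first, with "p" (0 to 1); they miss things now and then, are a little off and sometimes report something else, mostly with a low value. They report only what shows in the picture. A call takes as long as a camera call.
- r.silhouettes(camera, query): "mask" (480x640 bool, what is visible of it) and "bbox" ([centre column, centre row, width, height] in pixels, round what is visible of it).
The state is a dict: "time": time; "qpos": joint angles; "dq": joint speeds; "effort": joint torques, N m; "ee_pos": TCP position; "tcp_rot": TCP orientation; "force": force on the tool from outside, world axes, zero at the start; "wrist_torque": the same for the moment, N m; "finger_gap": finger opening in m; "grasp_force": force on a finger pad.
Only numpy, scipy, OpenCV 4.12 (cv2) and the standard library are available. Lean on these libraries where they do the work, as an engineer would, in place of code of your own. Each camera call takes 0.05 s, during which the arm holds its last target. There are 200 camera calls.

## Working session

There is one attempt and no reset: what is moved stays moved. The work goes in short steps, Python scripts to look and compute and a tool call to move; the robot and the scene stay as the last step left them, time stands still between calls to the robot, and variables do not carry over. Pictures are saved under pics/ and viewed, at most 14 in all, crops included, and the job is handed in when it is done.

Besides the shell and the picture viewer there is one more tool, called after ">>>" as a command line: name --pt "numbers of a row" for each row, then --argument value for the rest. step_arm: Moves the arm, as the interface text tells. Its arguments: {"type":"object","properties":{"dp":{"type":"array"},"yaw":{"type":"array"},"fingers":{"type":"array"},"grip_force":{"type":"number"}},"required":["dp","yaw","fingers"]}

```bash
mkdir -p pics; cat > h.py <<'E'
import numpy as np, cv2
from plant import r
def model(n):
    m=r.camera_model(n); return np.array(m["intrinsics"]),np.array(m["cam_to_world"])
def pix2world(n,u,v,z,m=None):
    K,T=m or model(n)
    x=(u-K[0,2])/K[0,0]; y=(v-K[1,2])/K[1,1]
    if n=="wrist":
        t=np.hypot(x,y); s=np.sin(t)/t if t>1e-9 else 1
        d=np.array([x*s,-y*s,-np.cos(t)])
    else: d=np.array([x,-y,-1.])
    d=T[:3,:3]@d; o=T[:3,3]
    return o+d*(z-o[2])/d[2]
def world2pix(n,p,m=None):
    K,T=m or model(n)
    c=T[:3,:3].T@(np.array(p)-T[:3,3]); x,y,z=c[0],-c[1],-c[2]
    if n=="wrist":
        rr=np.hypot(x,y); t=np.arctan2(rr,z); a,b=x/rr*t,y/rr*t
    else: a,b=x/z,y/z
    return np.array([K[0,0]*a+K[0,2],K[1,1]*b+K[1,2]])
def snap(n,f):
    im=r.camera(n); cv2.imwrite(f"pics/{f}.png",im[:,:,::-1]); return im
E
python3 - <<'E'
from h import *
print(r.read_state()); 
for n in("top","side","wrist"):
    K,T=model(n); print(n,K.round(1).tolist(),T.round(3).tolist())
a=snap("top","t0"); 
b=snap("side","s0")
for q in["machine","wheel","crank","tray","rest","pick_c","jar","weight","bowl","shelf","board1_c","board2_c"]:
    for s in r.silhouettes("top",q)[:3]: print(q,round(s["p"],2),np.round(s["bbox"],1))
E
```

```text
{'time': 0.0, 'qpos': array([ 1.17193228e+00,  8.79324716e-02,  1.37222629e+00,  2.00767565e-06,
        1.68359698e+00, -1.03102500e-01]), 'dq': array([ 0.00041231, -0.00050705, -0.00064202,  0.00093754,  0.00106818,
       -0.00080788]), 'effort': array([-3.95752677e-04, -3.40180492e+01, -3.02425575e+01,  7.15550361e-02,
        3.29805573e-02, -1.88738222e-04]), 'ee_pos': array([0.1601011 , 0.52561565, 0.20433068]), 'tcp_rot': array([ 1.47342171e-01,  9.89084989e-01, -1.04741234e-03, -2.69575442e-04]), 'force': array([ 0.5828071 , -1.16356473,  0.51741318]), 'wrist_torque': array([ 3.70227175e-03, -3.88610376e-05, -3.94327649e-02]), 'grasp_force': 0.0, 'finger_gap': 0.09388930481857656}
top [[588.9, 0.0, 319.7], [0.0, 588.9, 232.5], [0.0, 0.0, 1.0]] [[-0.018, 0.995, -0.103, 0.489], [-0.999, -0.021, -0.03, 0.041], [-0.032, 0.103, 0.994, 1.277], [0.0, 0.0, 0.0, 1.0]]
side [[457.7, 0.0, 313.9], [0.0, 457.7, 239.7], [0.0, 0.0, 1.0]] [[0.801, 0.379, -0.464, 0.159], [-0.599, 0.514, -0.614, -0.514], [0.005, 0.769, 0.639, 0.705], [0.0, 0.0, 0.0, 1.0]]
wrist [[371.6, 0.0, 322.4], [0.0, 371.6, 250.7], [0.0, 0.0, 1.0]] [[0.292, -0.918, -0.27, 0.08], [0.957, 0.279, 0.085, 0.55], [-0.003, -0.283, 0.959, 0.384], [0.0, 0.0, 0.0, 1.0]]
machine 0.58 [301.1 247.8 243.8 189.8]
wheel 0.9 [208.3 322.1  66.3  58.9]
wheel 0.54 [268.5 238.9 158.6 156.8]
wheel 0.27 [404.9 322.2  60.5  60. ]
crank 0.64 [208.2 323.2  59.5  66.5]
tray 0.73 [524.1 279.2  89.4 138.9]
rest 0.79 [406.4 322.5  61.6  60.3]
pick_c 0.65 [393.2 336.4  69.6  42.5]
jar 0.82 [139.5 228.9  38.2  28.5]
weight 0.76 [472.  175.6  36.   25.3]
bowl 0.54 [205.9 321.5  64.1  65.4]
bowl 0.5 [216.9 236.4  47.3  16.9]
shelf 0.75 [301.1 245.6 245.1 193.2]
shelf 0.49 [243.4 194.2  29.   43.5]
board1_c 0.76 [294.9 194.9  37.9  44.1]
board1_c 0.23 [405.3 323.   60.8  58.3]
board2_c 0.55 [245.8 193.6  28.7  42.7]
```

View pics/t0.png

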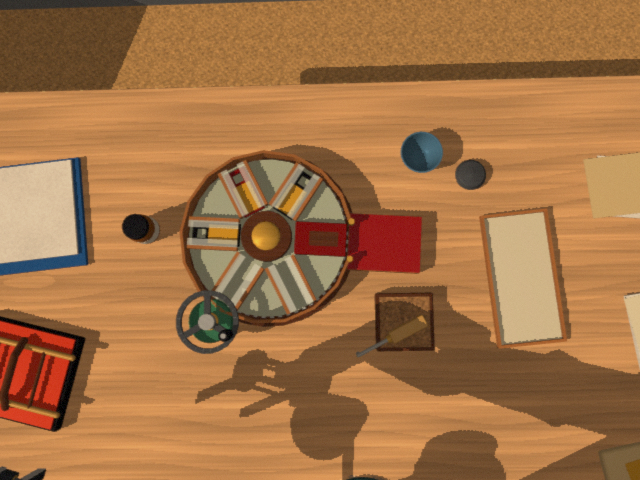

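View pics/s0.png

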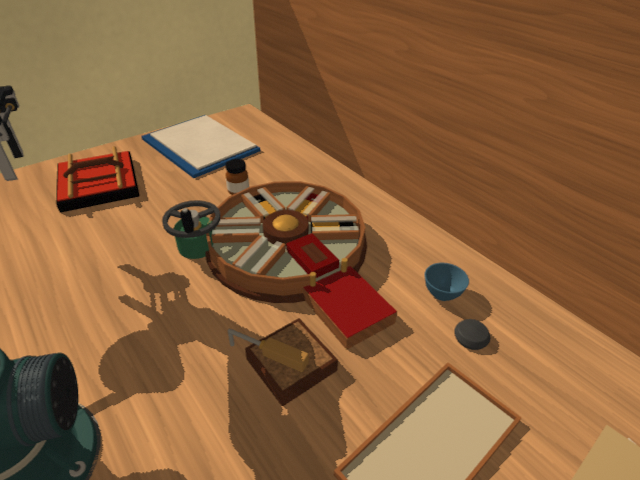

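The top view shows boards in station 1 (upper right, 300,192), station 2 (red, 243,192) and station 3 (left, 213,234). The gate and shelf are on the right (-y), the pick is on its rest at (405,328), the crank at (225,335) and the tray at (524,278).

```bash
cat > m0.py <<'E'
from h import *
im=cv2.imread("pics/t0.png"); hsv=cv2.cvtColor(im,cv2.COLOR_BGR2HSV); M=model("top")
def W(u,v,z): return pix2world("top",u,v,z,M)
def rect(mask,z,name):
    mask=mask.astype(np.uint8)
    n,l,st,_=cv2.connectedComponentsWithStats(mask); i=1+np.argmax(st[1:,4]); 
    c=max(cv2.findContours((l==i).astype(np.uint8),0,1)[0],key=cv2.contourArea)[:,0,:]
    P=np.array([W(u,v,z)[:2]*1000 for u,v in c],np.float32); (c,s,a)=cv2.minAreaRect(P)
    print(name,np.round(c,1),np.round(s,1),round(a,1)); return P
H,S,V=[hsv[:,:,i].astype(int) for i in range(3)]
m=((H<8)|(H>172))&(S>150)&(V>110); m[:,:358]=0; m[:,430:]=0; m[:200]=0;m[290:]=0
rect(m,.036,"shelf(part)")
for q,z in(("tray",.016),("rest",.034)):
    s=r.silhouettes("top",q)[0]; rect(s["mask"],z,q)
for s in r.silhouettes("top","pick_c")[:1]:
    mk=s["mask"]; P=rect(mk,.047,"pick"); 
# handle: bamboo pixels in rest area
hm=(H>10)&(H<28)&(V>120)&(S>100); sub=np.zeros_like(hm); sub[300:345,380:430]=hm[300:345,380:430]
P=rect(sub,.060,"handle")
# wheel
s=r.silhouettes("top","wheel")[0]["mask"]; c=max(cv2.findContours(s.astype(np.uint8),0,1)[0],key=cv2.contourArea)[:,0,:]
P=np.array([W(u,v,.084)[:2]*1000 for u,v in c],np.float32); print("wheel",cv2.minEnclosingCircle(P),P.mean(0))
d=(V<45); sub=np.zeros_like(d); sub[322:346,214:236]=d[322:346,214:236]; v,u=np.nonzero(sub); print("crank px",u.mean(),v.mean(),len(u),W(u.mean(),v.mean(),.135))
print("knob",W(265,236,.07))
big=np.hstack([cv2.resize(im[285:365,165:245],(400,400),interpolation=2),cv2.resize(im[285:365,350:430],(400,400),interpolation=2)])
cv2.imwrite("pics/c0.png",big)
E
python3 - <<'E'
exec(open('m0.py').read())
from scipy.spatial.transform import Rotation as R
print(R.from_quat(r.read_state()["tcp_rot"]).as_matrix().round(3))
E
```

```text
shelf(part) [592.9 -68.6] [130.9 118.8] 86.0
tray [ 515.  -348.1] [282.1 147.8] 5.2
rest [429.3 -95.2] [122.2 123.7] 88.4
pick [397.1 -64.9] [ 30.7 157.2] 25.3
handle [ 462.2 -105.7] [75.  20.3] 89.0
wheel ((436.8723449707031, 308.135986328125), 64.61304473876953) [436.67136 308.15567]
crank px 228.3065693430657 332.5985401459854 137 [0.41703878 0.25443108 0.135     ]
knob [0.60900399 0.19001945 0.07      ]
[[-0.957  0.292  0.   ]
 [ 0.292  0.957  0.   ]
 [-0.     0.    -1.   ]]
```

View pics/c0.png

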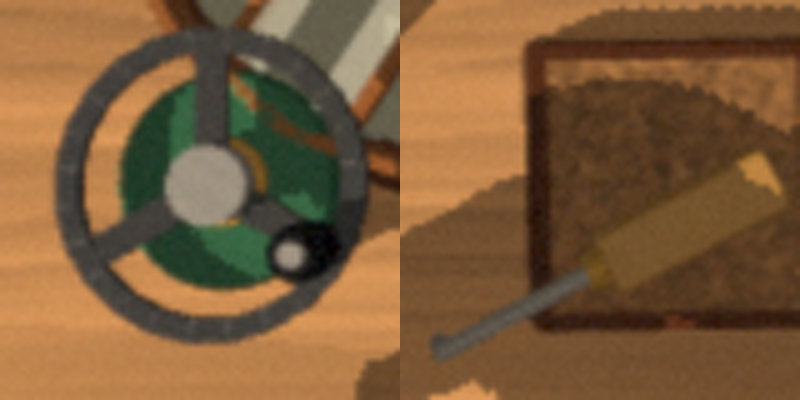

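The crop shows the crank's pin top at px (223,335.8), the wheel hub at (206.4,322), the handle centre at (407.6,329.4) and the hook at about (358,354.6).

```bash
python3 - <<'E'
from h import *
M=model("top")
def W(u,v,z): return (pix2world("top",u,v,z,M)[:2]*1000).round(1)
print("crank",W(223,335.8,.142)); print("hub",W(206.4,322,.09),"dist",np.hypot(*(W(223,335.8,.142)-W(206.4,322,.09))))
print("handle",W(407.6,329.4,.060),"hook",W(358,354.6,.047))
a,b=W(350+368/5,285+178/5,.06),W(350+208/5,285+266/5,.06); print(a,b,np.degrees(np.arctan2(*(b-a)[::-1])))
# shelf: red edges
im=cv2.imread("pics/t0.png"); hsv=cv2.cvtColor(im,cv2.COLOR_BGR2HSV).astype(int); H,S,V=hsv[:,:,0],hsv[:,:,1],hsv[:,:,2]
m=((H<8)|(H>172))&(S>150)&(V>60)
for c in(365,380,395,410):
    v=np.nonzero(m[200:290,c])[0]+200; print(c,v.min(),v.max(),W(c,v.min()-.5,.036),W(c,v.max()+.5,.036))
for rr in(225,240,255,265):
    u=np.nonzero(m[rr,358:440])[0]+358; print(rr,u.max(),W(u.max()+.5,rr,.036))
# fence circle fit, by radial search of wood->outer edge at z=.062
from scipy.optimize import least_squares
g=cv2.Canny(im,60,150)
v,u=np.nonzero(g); P=np.array([W(a,b,.062) for a,b in zip(u,v)])
c=np.array([609,184.])
for tol in(12,6,4,3):
    d=np.hypot(*(P-c).T); 
    sel=P[np.abs(d-179)<tol]; f=least_squares(lambda p:np.hypot(*(sel-p).T)-179,c,loss="soft_l1"); c=f.x
print("fence centre",c,len(sel))
# tray inner rect & rest
E
```

```text
crank [411.6 263.3]
hub [435.9 307.1] dist 50.08922039720721
handle [413.  -98.2] hook [362.7   3.4]
[ 430.2 -131.2] [395.8 -65.3] 117.56469558578004
365 214 269 [655.9 -19. ] [537.3 -16. ]
380 215 270 [653.1 -50.7] [534.6 -47.3]
395 215 271 [652.4 -82.3] [531.9 -78.6]
410 216 271 [ 649.5 -113.9] [ 531.3 -109.9]
225 421 [ 628.8 -137.4]
240 420 [ 597.1 -134.2]
255 420 [ 565.5 -133. ]
265 419 [ 544.5 -130.2]
fence centre [610.01837307 187.92460644] 541
```

>>> step_arm --pt "0 0 0" --pt "0 0 0" --pt "0 0 0" --pt "0 0 0" --pt "0 0 0" --pt "0 0 0" --pt "0 0 0" --pt "0 0 0" --pt "0 0 0" --pt "0 0 0" --yaw '[0.134, 0.134, 0.134, 0.134, 0.134, 0.134, 0.134, 0.134, 0.134, 0.134]' --fingers '[0, 0, 0, 0, 0, 0, 0, 0, 0, 0]' --grip_force 30

```text
time: 1.9
ee_pos: [0.1604, 0.5261, 0.2055]
tcp_rot: [0.732, 0.682, 0.0, -0.0]
force: [0.4, -0.8, 0.2]
finger_gap: 0.047
grasp_force: 0.0
```

>>> step_arm --pt "-0.0245 0.0268 0" --pt "-0.0245 0.0268 0" --pt "-0.0245 0.0268 0" --pt "-0.0245 0.0268 0" --pt "-0.0245 0.0268 0" --pt "-0.0245 0.0268 0" --pt "-0.0245 0.0268 0" --pt "-0.0245 0.0268 0" --pt "-0.0245 0.0268 0" --pt "-0.0245 0.0268 0" --pt "0 0 0" --pt "0 0 0" --yaw '[0, 0, 0, 0, 0, 0, 0, 0, 0, 0, 0, 0]' --fingers '[0, 0, 0, 0, 0, 0, 0, 0, 0, 0, 0, 0]'

```text
time: 3.1
ee_pos: [0.412, 0.2639, 0.2054]
tcp_rot: [0.73, 0.683, -0.0, -0.0]
force: [-0.0, 1.3, -0.0]
finger_gap: 0.0469
grasp_force: 0.0
```

```bash
python3 - <<'E'
from h import *
from scipy.spatial.transform import Rotation as R
s=r.read_state(); print(s["time"],s["ee_pos"].round(4),s["finger_gap"],R.from_quat(s["tcp_rot"]).as_matrix().round(3).tolist(),s["qpos"].round(2))
M=model("wrist"); snap("wrist","w1")
print("crank top px",world2pix("wrist",[.4116,.2633,.14],M),"hub",world2pix("wrist",[.4359,.3071,.09],M),"tcp",world2pix("wrist",[*s["ee_pos"][:2],.14],M))
E
```

```text
3.1 [0.412  0.2639 0.2054] 0.04686891915273258 [[0.067, 0.998, -0.001], [0.998, -0.067, 0.001], [0.0, -0.001, -1.0]] [ 0.45 -0.05  1.51  0.    1.68  0.52]
crank top px [323.74964435 265.24214203] hub [350.34105013 191.2279407 ] tcp [324.27770057 264.33789315]
```

View pics/w1.png

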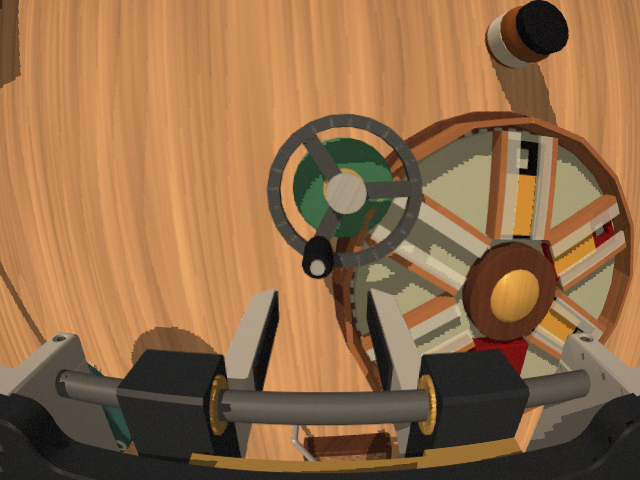

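The wrist view puts the crank pin at (318,267), about 3 mm to -x of the prediction, with the hub at (347,192). I'll shift slightly, descend and grip.

>>> step_arm --pt "0 -0.0025 0.026" --pt "0 0 0.026" --pt "0 0 0.026" --pt "0 0 0.025" --pt "0 0 0" --pt "0 0 0" --pt "0 0 0" --pt "0 0 0" --pt "0 0 0" --pt "0 0 0" --yaw '[0, 0, 0, 0, 0, 0, 0, 0, 0, 0]' --fingers '[0, 0, 0, 0, 0, 1, 1, 1, 1, 1]' --grip_force 25

```text
time: 4.15
ee_pos: [0.41, 0.2649, 0.1042]
tcp_rot: [0.73, 0.684, 0.001, 0.0]
force: [-1.6, -0.5, 5.5]
finger_gap: 0.0228
grasp_force: 25.0
```

```bash
cat > turn.py <<'E'
import sys,numpy as np
phi0,d,n=map(float,sys.argv[1:4]); n=int(n)
a=np.radians(phi0+d*np.arange(n+1)); P=50*np.c_[np.sin(a),np.cos(a)]   # tool x = machine y, tool y = machine x
D=np.diff(P.round(1),axis=0)/1000
for i in range(0,n,12): print([[round(x,4),round(y,4),0] for x,y in D[i:i+12]])
E
python3 turn.py -115.5 15 24; python3 -c "
from h import *
s=r.read_state();print(s['ee_pos'],s['finger_gap'],s['force'])"
```

```text
[[np.float64(-0.0041), np.float64(0.0124), 0], [np.float64(-0.0006), np.float64(0.013), 0], [np.float64(0.0027), np.float64(0.0128), 0], [np.float64(0.0059), np.float64(0.0116), 0], [np.float64(0.0087), np.float64(0.0097), 0], [np.float64(0.011), np.float64(0.0071), 0], [np.float64(0.0124), np.float64(0.0041), 0], [np.float64(0.013), np.float64(0.0006), 0], [np.float64(0.0128), np.float64(-0.0027), 0], [np.float64(0.0116), np.float64(-0.0059), 0], [np.float64(0.0097), np.float64(-0.0087), 0], [np.float64(0.0071), np.float64(-0.011), 0]]
[[np.float64(0.0041), np.float64(-0.0124), 0], [np.float64(0.0006), np.float64(-0.013), 0], [np.float64(-0.0027), np.float64(-0.0128), 0], [np.float64(-0.0059), np.float64(-0.0116), 0], [np.float64(-0.0087), np.float64(-0.0097), 0], [np.float64(-0.011), np.float64(-0.0071), 0], [np.float64(-0.0124), np.float64(-0.0041), 0], [np.float64(-0.013), np.float64(-0.0006), 0], [np.float64(-0.0128), np.float64(0.0027), 0], [np.float64(-0.0116), np.float64(0.0059), 0], [np.float64(-0.0097), np.float64(0.0087), 0], [np.float64(-0.0071), np.float64(0.011), 0]]
[0.41002454 0.26491428 0.10418076] 0.022788126795387914 [-1.59282594 -0.533677    5.48659748]
```

>>> step_arm --pt "-0.0041 0.0124 0" --pt "-0.0006 0.013 0" --pt "0.0027 0.0128 0" --pt "0.0059 0.0116 0" --pt "0.0087 0.0097 0" --pt "0.011 0.0071 0" --pt "0.0124 0.0041 0" --pt "0.013 0.0006 0" --pt "0.0128 -0.0027 0" --pt "0.0116 -0.0059 0" --pt "0.0097 -0.0087 0" --pt "0.0071 -0.011 0" --yaw '[0, 0, 0, 0, 0, 0, 0, 0, 0, 0, 0, 0]' --fingers '[1, 1, 1, 1, 1, 1, 1, 1, 1, 1, 1, 1]'

```text
time: 5.35
ee_pos: [0.4598, 0.3517, 0.1042]
tcp_rot: [0.73, 0.683, 0.002, 0.001]
force: [0.6, -2.9, 6.1]
finger_gap: 0.0225
grasp_force: 25.0
```

>>> step_arm --pt "0.0041 -0.0124 0" --pt "0.0006 -0.013 0" --pt "-0.0027 -0.0128 0" --pt "-0.0059 -0.0116 0" --pt "-0.0087 -0.0097 0" --pt "-0.011 -0.0071 0" --pt "-0.0124 -0.0041 0" --pt "-0.013 -0.0006 0" --pt "-0.0128 0.0027 0" --pt "-0.0116 0.0059 0" --pt "-0.0097 0.0087 0" --pt "-0.0071 0.011 0" --yaw '[0, 0, 0, 0, 0, 0, 0, 0, 0, 0, 0, 0]' --fingers '[1, 1, 1, 1, 1, 1, 1, 1, 1, 1, 1, 1]'

```text
time: 6.55
ee_pos: [0.4096, 0.265, 0.1042]
tcp_rot: [0.73, 0.684, 0.002, -0.001]
force: [-0.4, 2.9, 5.0]
finger_gap: 0.0224
grasp_force: 25.0
```

>>> step_arm --pt "0 0 0" --pt "0 0 0" --yaw '[0, 0]' --fingers '[1, 1]'

```text
time: 6.75
ee_pos: [0.4109, 0.2645, 0.1042]
tcp_rot: [0.73, 0.683, 0.002, 0.001]
force: [0.9, -0.8, 6.5]
finger_gap: 0.0224
grasp_force: 25.0
```

```bash
python3 - <<'E'
from h import *
im=snap("top","t1"); cv2.imwrite("pics/c1.png",cv2.resize(im[130:350,170:440,::-1],(788,642))[:600])
M=model("top"); o=np.array([-.066,-.998]);c=np.array([.6105,.1877]);h=c+.140*o
print("hole pred px",world2pix("top",[*h,.048],M), "in crop", (world2pix("top",[*h,.048],M)-[170,130])*2.919)
E
```

```text
hole pred px [333.89811334 239.28219232] in crop [478.41859285 318.99471937]
```

View pics/c1.png

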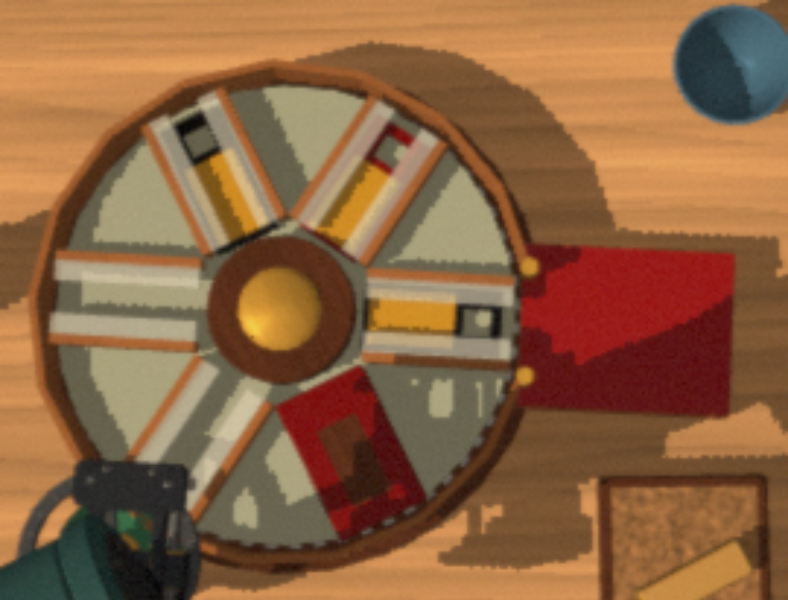

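Board 1's hole is at (481,320) in the crop, against a prediction of (478,319), so the station is aligned. Next I'll release the crank and go above the pick.

>>> step_arm --pt "0 0 0" --pt "0 0 0" --pt "0 0 -0.03" --pt "0 0 -0.03" --pt "0 0 -0.03" --yaw '[0, 0, 0, 0, 0]' --fingers '[-0.2, -0.2, -0.2, -0.2, -0.2]'

```text
time: 7.3
ee_pos: [0.4084, 0.264, 0.1921]
tcp_rot: [0.73, 0.684, -0.001, -0.001]
force: [0.3, 2.1, 0.0]
finger_gap: 0.0556
grasp_force: 0.0
```

>>> step_arm --pt "-0.0362 0.0026 0" --pt "-0.0362 0.0026 0" --pt "-0.0362 0.0026 0" --pt "-0.0362 0.0026 0" --pt "-0.0362 0.0026 0" --pt "-0.0362 0.0026 0" --pt "-0.0362 0.0026 0" --pt "-0.0362 0.0026 0" --pt "-0.0362 0.0026 0" --pt "-0.0362 0.0026 0" --yaw '[0, 0, 0, 0, 0, 0, 0, 0, 0, 0]' --fingers '[-0.2, -0.2, -0.2, -0.2, -0.2, -0.2, -0.2, -0.2, -0.2, -0.2]'

```text
time: 8.3
ee_pos: [0.411, -0.0996, 0.1915]
tcp_rot: [0.73, 0.684, -0.0, -0.001]
force: [0.4, -0.1, -0.3]
finger_gap: 0.0561
grasp_force: 0.0
```

>>> step_arm --pt "0 0 0" --pt "0 0 0" --pt "0 0 0" --pt "0 0 0" --pt "0 0 0" --yaw '[-0.136, -0.136, -0.136, -0.136, 0]' --fingers '[-0.2, -0.2, -0.2, -0.2, -0.2]'

```text
time: 8.8
ee_pos: [0.4112, -0.0983, 0.1915]
tcp_rot: [0.519, 0.855, -0.0, -0.001]
force: [-0.7, 0.2, -0.2]
finger_gap: 0.0564
grasp_force: 0.0
```

```bash
python3 - <<'E'
from h import *
s=r.read_state(); print(s["time"],s["ee_pos"].round(4),s["finger_gap"])
M=model("wrist"); im=snap("wrist","w2"); np.savez("pics/w2.npz",K=M[0],T=M[1])
hc=np.array([.413,-.0982]); a=np.radians(117.3); d=np.array([np.cos(a),np.sin(a)]);n=np.array([-d[1],d[0]])
im=im[:,:,::-1].copy()
for p in [(-.04,-.013),(-.04,.013),(.04,.013),(.04,-.013)]:
    q=world2pix("wrist",[*(hc+p[0]*d+p[1]*n),.06],M); print(q.round(1)); cv2.circle(im,tuple(q.astype(int)),3,(255,0,255),1)
q=world2pix("wrist",[*(hc+.115*d),.047],M); cv2.circle(im,tuple(q.astype(int)),3,(255,0,255),1)
cv2.imwrite("pics/w2o.png",im)
E
```

```text
8.8 [ 0.4112 -0.0983  0.1915] 0.05637804306707425
[340.4 284.9]
[311.5 284.9]
[310.9 196.2]
[341.8 196.3]
```

View pics/w2o.png

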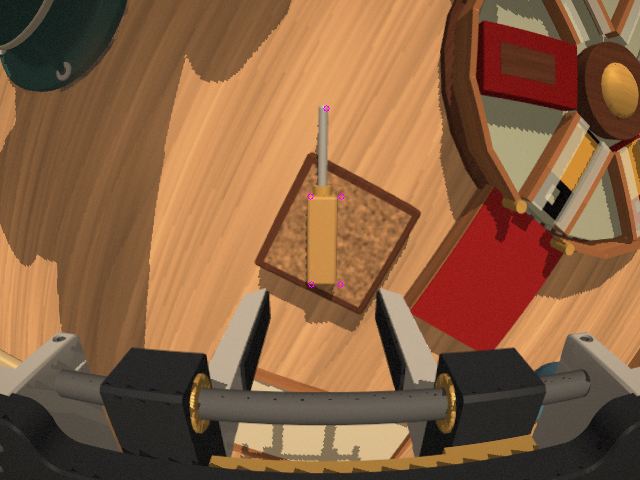

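The handle shows at (322,241), about 3 px left of the overlay, which is within grip centring. I'll descend and grip.

>>> step_arm --pt "0 -0.0005 0.035" --pt "0 0 0.035" --pt "0 0 0.035" --pt "0 0 0.03" --pt "0 0 0.015" --pt "0 0 0.004" --pt "0 0 0" --pt "0 0 0" --pt "0 0 0" --pt "0 0 0" --pt "0 0 0" --yaw '[0, 0, 0, 0, 0, 0, 0, 0, 0, 0, 0]' --fingers '[-0.2, -0.2, -0.2, -0.2, -0.2, -0.2, -0.2, 1, 1, 1, 1]' --grip_force 40

```text
time: 9.95
ee_pos: [0.4118, -0.0989, 0.0392]
tcp_rot: [0.519, 0.855, 0.0, 0.001]
force: [-0.9, -0.9, 0.3]
finger_gap: 0.0279
grasp_force: 0.3
```

>>> step_arm --pt "0 0 -0.02" --pt "0 0 -0.03" --pt "0 0 -0.03" --pt "0 0 0" --pt "0 0 0" --pt "0 0 0" --pt "0 0 0" --pt "0 0 0" --pt "0 0 0" --yaw '[0, 0, 0, 0.136, 0.136, 0.136, 0.136, 0, 0]' --fingers '[1, 1, 1, 1, 1, 1, 1, 1, 1]'

```text
time: 10.85
ee_pos: [0.4112, -0.0987, 0.1184]
tcp_rot: [0.729, 0.685, -0.0, -0.0]
force: [-0.1, -1.1, -0.4]
finger_gap: 0.0256
grasp_force: 40.0
```

```bash
python3 - <<'E'
from h import *
from scipy.spatial.transform import Rotation as R
s=r.read_state(); t=s["ee_pos"]; print(s["time"],t.round(4),s["finger_gap"]); X=R.from_quat(s["tcp_rot"]).as_matrix(); print(X.round(3).tolist())
M=model("wrist"); im=snap("wrist","w3")[:,:,::-1].copy()
hc=t+X[:,0]*0-X[:,2]*.010
for p in [(.115,0,0),(.115,0,.043),(.04,.013,-.013),(.04,-.013,-.013)]:
    q=world2pix("wrist",hc+X@np.array(p),M); print(q.round(1)); cv2.circle(im,tuple(q.astype(int)),3,(255,0,255),1)
cv2.imwrite("pics/w3o.png",im)
E
```

```text
10.85 [ 0.4112 -0.0987  0.1184] 0.025550851795886263
[[0.062, 0.998, -0.0], [0.998, -0.062, 0.0], [0.0, -0.0, -1.0]]
[325.1  73.5]
[324.6  87.4]
[354.8 242.2]
[295.5 242.1]
```

View pics/w3o.png

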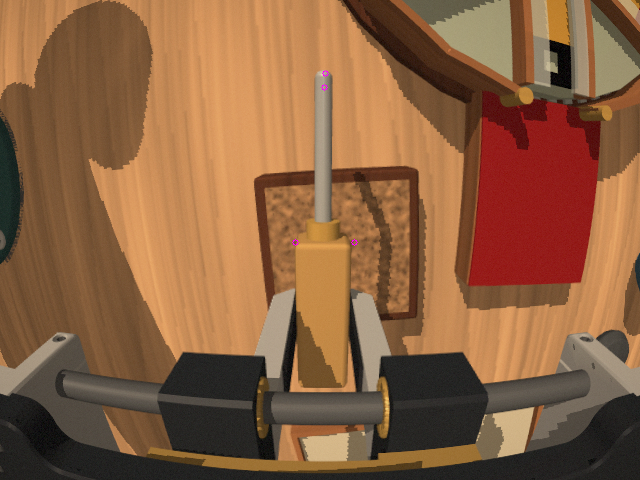

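The pick is held straight, with the hook tip at (323,72). I'll move it above board 1's hole and look from the side.

>>> step_arm --pt "0 0 -0.012" --pt "0.007 0.03 0" --pt "0.007 0.03 0" --pt "0.007 0.03 0" --pt "0.007 0.03 0" --pt "0.007 0.03 0" --pt "0.007 0.03 0" --pt "0 0 0" --pt "0 0 0" --yaw '[0, 0, 0, 0, 0, 0, 0, 0, 0]' --fingers '[1, 1, 1, 1, 1, 1, 1, 1, 1]'

```text
time: 11.8
ee_pos: [0.5939, -0.0685, 0.1305]
tcp_rot: [0.729, 0.684, -0.0, -0.0]
force: [0.4, -0.4, -0.6]
finger_gap: 0.0259
grasp_force: 40.0
```

```bash
cat > ov.py <<'E'
from h import *
from scipy.spatial.transform import Rotation as R
import sys
def ov(name,off=.010):
    s=r.read_state(); t=s["ee_pos"]; X=R.from_quat(s["tcp_rot"]).as_matrix(); print(s["time"],t.round(4))
    hc=t-X[:,2]*off; o=np.array([-.066,-.998]);c=np.array([.6105,.1877]); n=np.array([.998,-.066])
    out=[]
    for cam in("side","top"):
        M=model(cam); im=r.camera(cam)[:,:,::-1].copy()
        pts=[hc+X@np.array(p) for p in[(.115,0,0),(.115,0,.043)]]
        px=[world2pix(cam,p,M) for p in pts]; u,v=np.round(px[1]).astype(int)-50
        k=8
        crop=cv2.resize(im[max(v-5,0):v+70,max(u,0):u+100],None,fx=4,fy=5,interpolation=cv2.INTER_CUBIC)
        for q in px: cv2.circle(crop,(int((q[0]-max(u,0)+.5)*4),int((q[1]-max(v-5,0)+.5)*5)),3,(255,0,255),1)
        out.append(crop)
    h=min(c.shape[0] for c in out); cv2.imwrite(f"pics/{name}.png",np.hstack([c[:h] for c in out]))
ov(sys.argv[1])
E
python3 ov.py v1
```

```text
11.8 [ 0.5939 -0.0685  0.1305]
```

View pics/v1.png

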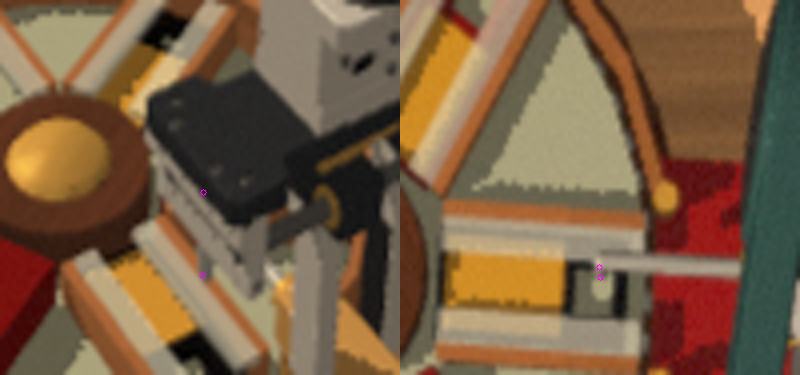

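Side view: the hook end is at (205,278), close to the predicted (203,275), so the hook height model holds. Top view: the hook will land about 3 mm to +x and 3 mm outward of the hole centre, so I'll correct that, lower and draw.

>>> step_arm --pt "0.0015 -0.0025 0.02" --pt "0 0 0.02" --pt "0 0 0.012" --pt "0 0 0.005" --pt "0 0 0" --pt "0 0 0" --yaw '[0, 0, 0, 0, 0, 0]' --fingers '[1, 1, 1, 1, 1, 1]'

```text
time: 12.5
ee_pos: [0.5919, -0.067, 0.0746]
tcp_rot: [0.73, 0.684, 0.001, 0.001]
force: [0.2, -1.0, -0.9]
finger_gap: 0.0258
grasp_force: 40.0
```

>>> step_arm --pt "-0.01 0 0" --pt "-0.01 0 0" --pt "-0.01 0 0" --pt "-0.01 0 0" --pt "-0.01 0 0" --pt "0 0 0" --yaw '[0, 0, 0, 0, 0, 0]' --fingers '[1, 1, 1, 1, 1, 1]'

```text
time: 13.1
ee_pos: [0.5879, -0.1187, 0.0734]
tcp_rot: [0.73, 0.683, -0.0, 0.0]
force: [0.8, -0.3, -0.5]
finger_gap: 0.0256
grasp_force: 40.0
```

```bash
python3 ov.py v2
```

```text
13.1 [ 0.5879 -0.1187  0.0734]
```

View pics/v2.png

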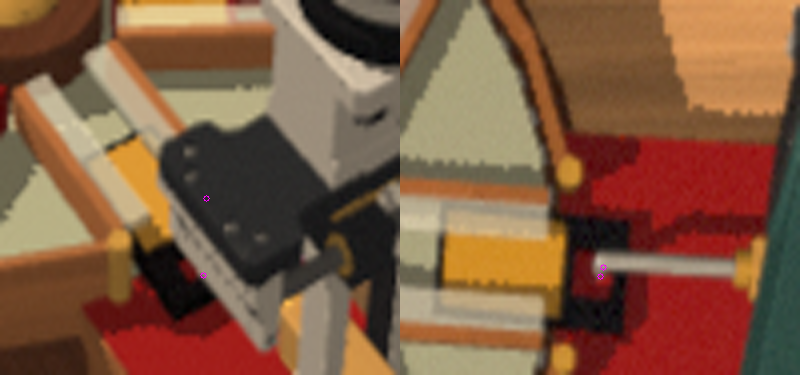

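Board 1 is following the hook, and its outer end is through the gate at about (600,270). I'll keep pulling, then lift the hook and return the pick to the rest.

>>> step_arm --pt "-0.013 0 0" --pt "-0.013 0 0" --pt "-0.013 0 0" --pt "-0.013 0 0" --pt "-0.013 0 0" --pt "-0.013 0 0" --pt "0 0 0" --pt "0 0 0" --pt "0.003 0 0" --pt "0 0 -0.02" --pt "0 0 -0.03" --yaw '[0, 0, 0, 0, 0, 0, 0, 0, 0, 0, 0]' --fingers '[1, 1, 1, 1, 1, 1, 1, 1, 1, 1, 1]'

```text
time: 14.3
ee_pos: [0.5816, -0.1899, 0.1212]
tcp_rot: [0.729, 0.684, -0.001, -0.003]
force: [0.6, 0.3, -0.6]
finger_gap: 0.0257
grasp_force: 40.0
```

>>> step_arm --pt "0.0145 -0.0273 0" --pt "0.0145 -0.0273 0" --pt "0.0145 -0.0273 0" --pt "0.0145 -0.0273 0" --pt "0.0145 -0.0273 0" --pt "0.0145 -0.0273 0" --pt "0 0 0" --pt "0 0 0.03" --pt "0 0 0.03" --pt "0 0 0.018" --pt "0 0 0.005" --pt "0 0 0" --yaw '[0, 0, 0, 0, 0, 0, 0, 0, 0, 0, 0, 0]' --fingers '[1, 1, 1, 1, 1, 1, 1, 1, 1, 1, 1, 1]'

```text
time: 15.5
ee_pos: [0.4258, -0.0939, 0.0407]
tcp_rot: [0.729, 0.684, 0.0, -0.0]
force: [-0.3, -0.6, -0.4]
finger_gap: 0.0254
grasp_force: 40.0
```

```bash
python3 ov.py v3
```

```text
15.5 [ 0.4258 -0.0939  0.0407]
```

View pics/v3.png

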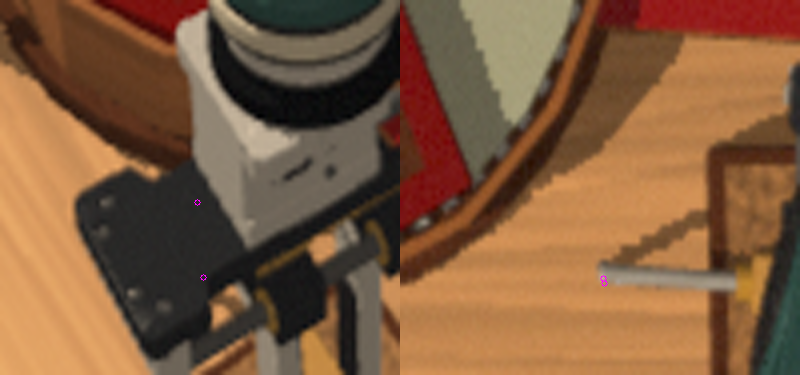

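>>> step_arm --pt "0 0 0.0015" --pt "0 0 0.0015" --pt "0 0 0" --yaw '[0, 0, 0]' --fingers '[1, 1, 1]'

```text
time: 15.9
ee_pos: [0.4265, -0.0944, 0.04]
tcp_rot: [0.73, 0.684, 0.001, 0.001]
force: [-2.9, 1.7, 10.0]
finger_gap: 0.0258
grasp_force: 40.0
```

>>> step_arm --pt "0 0 -0.002" --pt "0 0 0" --pt "0 0 0" --pt "0 0 0" --pt "0 0 -0.02" --pt "0 0 -0.04" --pt "0 0 -0.04" --pt "0 0 0" --yaw '[0, 0, 0, 0, 0, 0, 0, 0]' --fingers '[-0.2, -0.2, -0.2, -0.2, -0.2, -0.4, -0.4, -0.4]'

```text
time: 16.7
ee_pos: [0.429, -0.0954, 0.1456]
tcp_rot: [0.73, 0.684, 0.003, 0.005]
force: [0.2, 0.2, -0.5]
finger_gap: 0.0658
grasp_force: 0.0
```

```bash
cat > fb.py <<'E'
from h import *
import sys
def find(cam,q,z,near=None,save=None):
    M=model(cam); im=r.camera(cam); 
    if save: cv2.imwrite(f"pics/{save}.png",im[:,:,::-1])
    for s in r.silhouettes(cam,q):
        c=max(cv2.findContours(s["mask"].astype(np.uint8),0,1)[0],key=cv2.contourArea)[:,0,:]
        P=np.array([pix2world(cam,u,v,z,M)[:2]*1000 for u,v in c],np.float32); b=cv2.minAreaRect(P)
        print(cam,q,round(s["p"],2),np.round(b[0],1),np.round(b[1],1),round(b[2],1),"bbox",np.round(s["bbox"]))
if __name__=="__main__":
    s=r.read_state(); print(s["time"],s["ee_pos"].round(4))
    for a in sys.argv[1:]:
        cam,q,z=a.split(","); find(cam,q,float(z),save=f"{cam}_{q}_{s['time']:.1f}")
E
python3 fb.py top,board1_c,.046 top,pick_c,.047 wrist,pick_c,.047 wrist,board1_c,.046
```

```text
16.7 [ 0.429  -0.0954  0.1456]
top board1_c 0.85 [593.4 -46.6] [99.2 48. ] 83.6 bbox [380. 242.  51.  24.]
top board1_c 0.66 [ 514.6 -338.2] [280.8 145.4] 5.2 bbox [523. 280.  87. 140.]
top board1_c 0.31 [697.7 229.5] [74.4 32.2] 25.6 bbox [248. 193.  35.  44.]
top pick_c 0.71 [432.5 -27.2] [103.1  24.5] 89.1 bbox [373. 321.  49.  16.]
wrist pick_c 0.84 [427.7 -59.3] [164.2  27.6] 86.7 bbox [325. 204.  37. 220.]
wrist board1_c 0.57 [587.6 -47. ] [101.7  53.6] 84.5 bbox [520. 184.  67. 127.]
```

>>> step_arm --pt "0.0119 0.0319 0" --pt "0.0119 0.0319 0" --pt "0.0119 0.0319 0" --pt "0.0119 0.0319 0" --pt "0.0119 0.0319 0" --pt "0 0 0.03" --pt "0 0 0.03" --pt "0 0 0.03" --pt "0 0 0.013" --pt "0 0 0.004" --pt "0 0 0" --yaw '[0, 0, 0, 0, 0, 0, 0, 0, 0, 0, 0]' --fingers '[-0.5, -0.5, -0.5, -0.5, -0.5, -0.5, -0.5, -0.5, -0.5, -0.5, -0.5]'

```text
time: 18.2
ee_pos: [0.5859, -0.0446, 0.0362]
tcp_rot: [0.73, 0.684, -0.002, -0.002]
force: [-13.8, 2.2, 20.6]
finger_gap: 0.0706
grasp_force: 9.7
```

```bash
python3 - <<'E'
from h import *
M=model("top"); im=cv2.imread("pics/t0.png"); hsv=cv2.cvtColor(im,cv2.COLOR_BGR2HSV); 
print(hsv[280,520],hsv[280,487],hsv[280,470],hsv[280,558])
seed=hsv[280,520].astype(int); m=(np.abs(hsv.astype(int)-seed)<[12,45,60]).all(2); m[:200]=0;m[350:]=0;m[:,:475]=0;m[:,572:]=0
n,l,st,_=cv2.connectedComponentsWithStats(m.astype(np.uint8)); i=1+np.argmax(st[1:,4]); print(st[i])
c=max(cv2.findContours((l==i).astype(np.uint8),0,1)[0],key=cv2.contourArea)[:,0,:]
P=np.array([pix2world("top",u,v,.006,M)[:2]*1000 for u,v in c],np.float32); b=cv2.minAreaRect(P); print(b); print(cv2.boxPoints(b))
s=r.read_state(); print(s["ee_pos"],s["force"])
E
```

```text
[ 18  89 210] [ 14 157 169] [ 14 148 184] [ 13 162 124]
[ 487  212   75  131 7195]
((517.1571655273438, -354.9781188964844), (268.3514099121094, 121.35578155517578), 5.215456008911133)
[[ 378.02127 -306.7482 ]
 [ 389.05264 -427.60153]
 [ 656.2931  -403.20804]
 [ 645.2617  -282.3547 ]]
[ 0.58592099 -0.04460545  0.03624762] [-13.78257247   2.24233119  20.57784997]
```

>>> step_arm --pt "0 0 -0.005" --pt "0 0 0" --pt "0 0 0" --yaw '[0, 0, 0]' --fingers '[-0.5, -0.5, -0.5]'

```text
time: 18.5
ee_pos: [0.5884, -0.0452, 0.0371]
tcp_rot: [0.73, 0.684, -0.0, -0.0]
force: [-0.0, 0.6, -0.6]
finger_gap: 0.0708
grasp_force: 0.0
```

```bash
python3 fb.py wrist,board1_c,.046 top,board1_c,.046; python3 -c "
from h import *
s=r.read_state();print(s['force'],s['grasp_force'],s['finger_gap'])"
```

```text
18.5 [ 0.5884 -0.0452  0.0371]
wrist board1_c 0.63 [590.  -46.7] [102.6  48.6] 84.5 bbox [331. 303. 100. 179.]
[-0.04799988 -0.17370656 -0.59684384] 0.0 0.07059492082809922
```

>>> step_arm --pt "0 0 0" --pt "0 0 0" --pt "0 0 0" --pt "0 0 0" --pt "0 0 0" --pt "0 0 -0.02" --pt "0 0 -0.04" --pt "0 0 0" --yaw '[0, 0, 0, 0, 0, 0, 0, 0]' --fingers '[1, 1, 1, 1, 1, 1, 1, 1]' --grip_force 20

```text
time: 19.5
ee_pos: [0.5922, -0.0457, 0.1039]
tcp_rot: [0.73, 0.684, 0.004, 0.005]
force: [0.7, 0.1, 1.2]
finger_gap: 0.0476
grasp_force: 19.9
```

>>> step_arm --pt "-0.0372 0.0034 0" --pt "-0.0372 0.0034 0" --pt "-0.0372 0.0034 0" --pt "-0.0372 0.0034 0" --pt "-0.0372 0.0034 0" --pt "-0.0372 0.0034 0" --pt "-0.0372 0.0034 0" --pt "-0.0372 0.0034 0" --pt "0 0 0" --pt "0 0 0" --pt "0 0 0" --yaw '[0, 0, 0, 0, 0, 0, 0, 0, -0.079, -0.079, 0]' --fingers '[1, 1, 1, 1, 1, 1, 1, 1, 1, 1, 1]'

```text
time: 20.6
ee_pos: [0.5958, -0.3442, 0.0963]
tcp_rot: [0.674, 0.739, -0.0, -0.001]
force: [1.0, 0.2, -1.5]
finger_gap: 0.0477
grasp_force: 19.9
```

```bash
python3 fb.py wrist,board1_c,.105 wrist,tray,.012
python3 -c "
import cv2,glob
cv2.imwrite('pics/v4.png',cv2.imread(sorted(glob.glob('pics/wrist_tray*'))[-1]))"
```

```text
20.6 [ 0.5958 -0.3442  0.0963]
wrist board1_c 0.96 [ 594.5 -345.8] [ 49.  102.9] 4.4 bbox [324. 304. 103. 177.]
wrist tray 0.74 [ 509.7 -351.9] [287.6 145.8] 5.4 bbox [233. 250. 345. 184.]
```

View pics/v4.png

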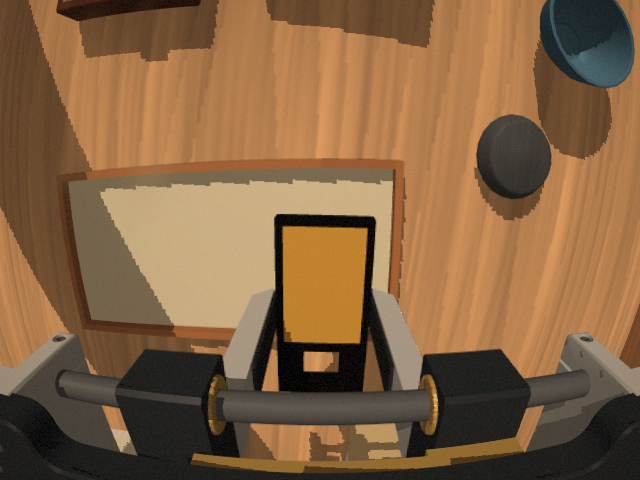

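The board hangs level between the fingers at (324,300) and over the tray's right third. The tray's inner right wall is at column 393. Lowering it now.

>>> step_arm --pt "0 -0.003 0.03" --pt "0 0 0.03" --pt "0 0 0.018" --pt "0 0 0.006" --pt "0 0 0.002" --pt "0 0 0" --pt "0 0 0" --yaw '[0, 0, 0, 0, 0, 0, 0]' --fingers '[1, 1, 1, 1, 1, 1, 1]'

```text
time: 21.5
ee_pos: [0.5943, -0.3448, 0.0134]
tcp_rot: [0.673, 0.739, 0.0, 0.002]
force: [-0.7, 0.2, 0.2]
finger_gap: 0.0478
grasp_force: 19.9
```

>>> step_arm --pt "0 0 0.002" --pt "0 0 0.001" --pt "0 0 0" --yaw '[0, 0, 0]' --fingers '[1, 1, 1]'

```text
time: 21.8
ee_pos: [0.5932, -0.3441, 0.0086]
tcp_rot: [0.673, 0.739, 0.0, 0.0]
force: [0.4, 0.3, -0.1]
finger_gap: 0.0478
grasp_force: 19.9
```

>>> step_arm --pt "0 0 0" --pt "0 0 0" --pt "0 0 0" --pt "0 0 -0.03" --pt "0 0 -0.04" --pt "0 0 -0.04" --pt "0 0 -0.04" --pt "0 0 -0.04" --pt "0 0 0" --pt "0 0 0" --yaw '[0, 0, 0, 0, 0, 0, 0, 0, 0.079, 0.079]' --fingers '[-0.4, -0.4, -0.4, -0.4, -0.4, 0, 0, 0, 0, 0]'

```text
time: 22.8
ee_pos: [0.5941, -0.3448, 0.2017]
tcp_rot: [0.731, 0.683, 0.001, 0.003]
force: [-0.3, 0.4, -1.1]
finger_gap: 0.0468
grasp_force: 0.0
```

```bash
python3 fb.py wrist,board1_c,.016 wrist,tray,.012 top,pick_c,.047
```

```text
22.8 [ 0.5941 -0.3448  0.2017]
wrist board1_c 0.91 [ 592.  -346.3] [ 48.9 101.8] 3.8 bbox [320. 226.  58. 100.]
wrist tray 0.73 [ 510.1 -351.6] [286.4 145. ] 5.3 bbox [252. 230. 277. 172.]
top pick_c 0.89 [431.9 -56.8] [158.4  26.9] 86.2 bbox [387. 321.  79.  20.]
```

>>> step_arm --pt "0.0397 -0.0148 0" --pt "0.0397 -0.0148 0" --pt "0.0397 -0.0148 0" --pt "0.0397 -0.0148 0" --pt "0.0397 -0.0148 0" --pt "0.0397 -0.0148 0" --pt "0.0397 -0.0148 0" --pt "0.0397 -0.0148 0" --yaw '[0, 0, 0, 0, 0, 0, 0, 0]' --fingers '[0, 0, 0, 0, 0, 0, 0, 0]'

```text
time: 23.9
ee_pos: [0.4948, -0.018, 0.1983]
tcp_rot: [0.729, 0.684, 0.0, -0.0]
force: [0.6, 0.4, -0.7]
finger_gap: 0.0471
grasp_force: 0.0
```

>>> step_arm --pt "0.0397 -0.0148 0" --pt "0.0397 -0.0148 0" --pt "0.0397 -0.0148 0" --pt "0.0397 -0.0148 0" --pt "0.0397 -0.0148 0" --pt "0.0397 -0.0148 0" --pt "0.0397 -0.0148 0" --pt "0 0 0" --pt "0 0 0" --pt "0 0 0" --yaw '[0, 0, 0, 0, 0, 0, 0, 0, 0, 0]' --fingers '[0, 0, 0, 0, 0, 0, 0, 0, 0, 0]'

```text
time: 24.9
ee_pos: [0.4107, 0.2636, 0.1983]
tcp_rot: [0.73, 0.684, -0.0, 0.0]
force: [-0.7, 0.2, -0.2]
finger_gap: 0.0464
grasp_force: 0.0
```

>>> step_arm --pt "0 0.001 0.026" --pt "0 0 0.026" --pt "0 0 0.026" --pt "0 0 0.016" --pt "0 0 0" --pt "0 0 0" --pt "0 0 0" --pt "0 0 0" --pt "0 0 0" --pt "0 0 0" --yaw '[0, 0, 0, 0, 0, 0, 0, 0, 0, 0]' --fingers '[0, 0, 0, 0, 0, 1, 1, 1, 1, 1]' --grip_force 25

```text
time: 25.9
ee_pos: [0.4119, 0.2646, 0.1059]
tcp_rot: [0.73, 0.684, 0.001, 0.0]
force: [-0.7, -0.1, 4.4]
finger_gap: 0.0226
grasp_force: 25.0
```

>>> step_arm --pt "-0.0041 0.0124 0" --pt "-0.0006 0.013 0" --pt "0.0027 0.0128 0" --pt "0.0059 0.0116 0" --pt "0.0087 0.0097 0" --pt "0.011 0.0071 0" --pt "0.0124 0.0041 0" --pt "0.013 0.0006 0" --pt "0.0128 -0.0027 0" --pt "0.0116 -0.0059 0" --pt "0.0097 -0.0087 0" --pt "0.0071 -0.011 0" --yaw '[0, 0, 0, 0, 0, 0, 0, 0, 0, 0, 0, 0]' --fingers '[1, 1, 1, 1, 1, 1, 1, 1, 1, 1, 1, 1]'

```text
time: 27.1
ee_pos: [0.4618, 0.3511, 0.1059]
tcp_rot: [0.73, 0.683, 0.0, 0.002]
force: [0.3, -3.6, 7.3]
finger_gap: 0.0222
grasp_force: 25.0
```

>>> step_arm --pt "0.0041 -0.0124 0" --pt "0.0006 -0.013 0" --pt "-0.0027 -0.0128 0" --pt "-0.0059 -0.0116 0" --pt "-0.0087 -0.0097 0" --pt "-0.011 -0.0071 0" --pt "-0.0124 -0.0041 0" --pt "-0.013 -0.0006 0" --pt "-0.0128 0.0027 0" --pt "-0.0116 0.0059 0" --pt "-0.0097 0.0087 0" --pt "-0.0071 0.011 0" --yaw '[0, 0, 0, 0, 0, 0, 0, 0, 0, 0, 0, 0]' --fingers '[1, 1, 1, 1, 1, 1, 1, 1, 1, 1, 1, 1]'

```text
time: 28.3
ee_pos: [0.4117, 0.2646, 0.1058]
tcp_rot: [0.73, 0.684, 0.001, -0.0]
force: [0.3, 5.0, 5.8]
finger_gap: 0.0225
grasp_force: 25.0
```

>>> step_arm --pt "0 0 0" --pt "0 0 0" --pt "0 0 0" --yaw '[0, 0, 0]' --fingers '[1, 1, 1]'

```text
time: 28.6
ee_pos: [0.4129, 0.2641, 0.1058]
tcp_rot: [0.73, 0.683, 0.001, 0.001]
force: [1.2, -0.8, 6.6]
finger_gap: 0.0225
grasp_force: 25.0
```

```bash
cat > gold.py <<'E'
# hole centre of the board at the gate: from gold-leaf rectangle in the gate tunnel (top camera)
from h import *
import sys
M=model("top"); im=r.camera("top"); tag=sys.argv[1]; cv2.imwrite(f"pics/{tag}.png",im[:,:,::-1])
c=np.array([.6105,.1877]);o=np.array([-.066,-.998]);n=np.array([.998,-.066])
# rectify gate region: 1 px = 0.5 mm at z=.048 ; axis 0 = lateral +-40 mm, axis 1 = radial 50..330 mm
L,Rd=np.meshgrid(np.arange(-40,40,.5),np.arange(50,330,.5),indexing="ij")
uv=np.array([world2pix("top",[*(c+a*o*1e-3+b*n*1e-3),.048],M) for a,b in zip(Rd.ravel(),L.ravel())],np.float32).reshape(*L.shape,2)
rec=cv2.remap(im,uv[...,0],uv[...,1],cv2.INTER_LINEAR); cv2.imwrite(f"pics/{tag}_r.png",rec[:,:,::-1])
h=cv2.cvtColor(rec,cv2.COLOR_RGB2HSV); g=(h[...,0]>15)&(h[...,0]<26)&(h[...,1]>170)&(h[...,2]>90)
i,j=np.nonzero(g); print("gold lateral",np.percentile(L[i,j],[2,50,98]),"radial",np.percentile(Rd[i,j],[1,99]),len(i))
E
python3 gold.py g2; python3 -c "
import cv2,numpy as np
a=cv2.imread('pics/g2_r.png')[:,:230]; cv2.imwrite('pics/v5.png',cv2.resize(a,None,fx=3,fy=3))"
```

```text
gold lateral [-37.5  -0.5  37.5] radial [ 61.5 177.5] 5687
```

View pics/v5.png

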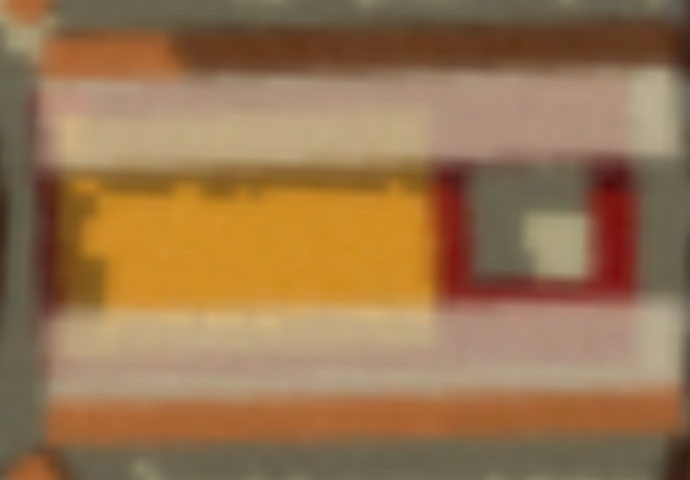

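Board 2 (red) is at the gate, its hole centre at about (530,225) in the rectified crop. That is 138 mm radial and -2 mm lateral, as expected. Fetching the pick.

>>> step_arm --pt "0 0 0" --pt "0 0 0" --pt "0 0 -0.03" --pt "0 0 -0.03" --pt "0 0 -0.03" --yaw '[0, 0, 0, 0, 0]' --fingers '[-0.2, -0.2, -0.2, -0.2, -0.2]'

```text
time: 29.15
ee_pos: [0.4105, 0.2639, 0.1939]
tcp_rot: [0.73, 0.684, -0.002, -0.0]
force: [0.0, 0.4, 0.1]
finger_gap: 0.0557
grasp_force: 0.0
```

>>> step_arm --pt "-0.0359 0.0039 0" --pt "-0.0359 0.0039 0" --pt "-0.0359 0.0039 0" --pt "-0.0359 0.0039 0" --pt "-0.0359 0.0039 0" --pt "-0.0359 0.0039 0" --pt "-0.0359 0.0039 0" --pt "-0.0359 0.0039 0" --pt "-0.0359 0.0039 0" --pt "-0.0359 0.0039 0" --pt "0 0 0" --pt "0 0 0" --yaw '[0, 0, 0, 0, 0, 0, 0, 0, 0, 0, 0, 0]' --fingers '[-0.2, -0.2, -0.2, -0.2, -0.2, -0.2, -0.2, -0.2, -0.2, -0.2, -0.2, -0.2]'

```text
time: 30.35
ee_pos: [0.4263, -0.0965, 0.1934]
tcp_rot: [0.73, 0.683, -0.0, -0.001]
force: [0.3, 0.2, 1.0]
finger_gap: 0.0566
grasp_force: 0.0
```

```bash
python3 fb.py wrist,pick_c,.055 top,board1_c,.016; python3 gold.py g3
```

```text
30.35 [ 0.4263 -0.0965  0.1934]
wrist pick_c 0.86 [427.8 -57.6] [159.1  26.3] 86.5 bbox [321. 192.  34. 182.]
gold lateral [-37.98  -0.5   37.5 ] radial [ 61.5 177.5] 5703
```

>>> step_arm --pt "0 -0.0005 0.035" --pt "0 0 0.035" --pt "0 0 0.035" --pt "0 0 0.03" --pt "0 0 0.015" --pt "0 0 0.004" --pt "0 0 0" --pt "0 0 0" --pt "0 0 0" --pt "0 0 0" --pt "0 0 0" --pt "0 0 0" --yaw '[0, 0, 0, 0, 0, 0, 0, 0, 0, 0, 0, 0]' --fingers '[-0.2, -0.2, -0.2, -0.2, -0.2, -0.2, 1, 1, 1, 1, 1, 1]' --grip_force 40

```text
time: 31.8
ee_pos: [0.4271, -0.0966, 0.0415]
tcp_rot: [0.73, 0.684, 0.0, 0.001]
force: [-0.3, 0.4, 3.7]
finger_gap: 0.0258
grasp_force: 40.0
```

>>> step_arm --pt "0 0 -0.02" --pt "0 0 -0.035" --pt "0 0 -0.035" --pt "0 0 0" --pt "0 0 0" --yaw '[0, 0, 0, 0, 0]' --fingers '[1, 1, 1, 1, 1]'

```text
time: 32.3
ee_pos: [0.4267, -0.0964, 0.1305]
tcp_rot: [0.73, 0.684, 0.0, 0.0]
force: [-0.8, -0.0, -1.8]
finger_gap: 0.0255
grasp_force: 40.0
```

>>> step_arm --pt "0.0069 0.0272 0" --pt "0.0069 0.0272 0" --pt "0.0069 0.0272 0" --pt "0.0069 0.0272 0" --pt "0.0069 0.0272 0" --pt "0.0069 0.0272 0" --pt "0 0 0" --pt "0 0 0" --yaw '[0, 0, 0, 0, 0, 0, 0, 0]' --fingers '[1, 1, 1, 1, 1, 1, 1, 1]'

```text
time: 33.1
ee_pos: [0.5906, -0.0652, 0.1273]
tcp_rot: [0.73, 0.684, -0.002, -0.002]
force: [-0.5, 0.8, -1.1]
finger_gap: 0.0255
grasp_force: 40.0
```

>>> step_arm --pt "0 0 0.02" --pt "0 0 0.02" --pt "0 0 0.012" --pt "0 0 0" --pt "0 0 0" --yaw '[0, 0, 0, 0, 0]' --fingers '[1, 1, 1, 1, 1]'

```text
time: 33.6
ee_pos: [0.5916, -0.0658, 0.0786]
tcp_rot: [0.73, 0.684, -0.0, -0.0]
force: [0.5, -1.5, -1.4]
finger_gap: 0.0257
grasp_force: 40.0
```

>>> step_arm --pt "-0.01 0 0" --pt "-0.01 0 0" --pt "-0.01 0 0" --pt "-0.01 0 0" --pt "-0.01 0 0" --pt "0 0 0" --yaw '[0, 0, 0, 0, 0, 0]' --fingers '[1, 1, 1, 1, 1, 1]'

```text
time: 34.2
ee_pos: [0.5886, -0.1174, 0.0784]
tcp_rot: [0.73, 0.683, -0.0, 0.0]
force: [0.3, 1.1, -0.7]
finger_gap: 0.0262
grasp_force: 40.0
```

```bash
python3 gold.py g4; python3 fb.py top,board2_c,.048
```

```text
gold lateral [-37.5  -0.5  37. ] radial [108. 271.] 6528
34.25 [ 0.5886 -0.1165  0.0784]
top board2_c 0.72 [611.2 186.5] [332.3 327.6] 53.3 bbox [268. 240. 159. 158.]
top board2_c 0.56 [596.4  35.4] [100.6  48.3] 88.8 bbox [339. 243.  48.  19.]
```

>>> step_arm --pt "-0.013 0 0" --pt "-0.013 0 0" --pt "-0.013 0 0" --pt "-0.013 0 0" --pt "-0.013 0 0" --pt "-0.013 0 0" --pt "0 0 0" --pt "0 0 0" --pt "0.003 0 0" --pt "0 0 -0.02" --pt "0 0 -0.03" --yaw '[0, 0, 0, 0, 0, 0, 0, 0, 0, 0, 0]' --fingers '[1, 1, 1, 1, 1, 1, 1, 1, 1, 1, 1]'

```text
time: 35.45
ee_pos: [0.5824, -0.1886, 0.1262]
tcp_rot: [0.729, 0.684, -0.001, -0.003]
force: [0.7, -0.4, -1.5]
finger_gap: 0.0257
grasp_force: 40.0
```

>>> step_arm --pt "0.0145 -0.0273 0" --pt "0.0145 -0.0273 0" --pt "0.0145 -0.0273 0" --pt "0.0145 -0.0273 0" --pt "0.0145 -0.0273 0" --pt "0.0145 -0.0273 0" --pt "0 0 0" --pt "0 0 0.03" --pt "0 0 0.03" --pt "0 0 0.018" --pt "0 0 0.006" --pt "0 0 0" --yaw '[0, 0, 0, 0, 0, 0, 0, 0, 0, 0, 0, 0]' --fingers '[1, 1, 1, 1, 1, 1, 1, 1, 1, 1, 1, 1]'

```text
time: 36.65
ee_pos: [0.426, -0.0926, 0.0439]
tcp_rot: [0.73, 0.684, -0.0, -0.001]
force: [0.4, -0.8, -1.0]
finger_gap: 0.0258
grasp_force: 40.0
```

>>> step_arm --pt "0 0 0.001" --pt "0 0 0.001" --pt "0 0 0" --yaw '[0, 0, 0]' --fingers '[1, 1, 1]'

```text
time: 36.95
ee_pos: [0.4269, -0.0931, 0.0434]
tcp_rot: [0.73, 0.684, 0.0, 0.001]
force: [-0.7, 0.4, -1.3]
finger_gap: 0.0257
grasp_force: 40.0
```

>>> step_arm --pt "0 0 0.001" --pt "0 0 0.001" --pt "0 0 0" --pt "0 0 0" --yaw '[0, 0, 0, 0]' --fingers '[1, 1, 1, 1]'

```text
time: 37.35
ee_pos: [0.4266, -0.093, 0.0415]
tcp_rot: [0.73, 0.684, 0.0, 0.001]
force: [-1.4, 0.7, 5.6]
finger_gap: 0.0259
grasp_force: 40.0
```

>>> step_arm --pt "0 0 0" --pt "0 0 0" --pt "0 0 0" --pt "0 0 -0.02" --pt "0 0 -0.04" --pt "0 0 -0.04" --pt "0 0 0" --pt "0 0 0" --pt "0 0 0" --yaw '[0, 0, 0, 0, 0, 0, 0, 0, 0]' --fingers '[-0.2, -0.2, -0.2, -0.2, -0.5, -0.5, -0.5, -0.5, -0.5]'

```text
time: 38.25
ee_pos: [0.4252, -0.0925, 0.1389]
tcp_rot: [0.73, 0.684, -0.001, -0.001]
force: [-0.0, -0.0, -0.1]
finger_gap: 0.0708
grasp_force: 0.0
```

```bash
python3 fb.py top,board2_c,.046 wrist,board2_c,.046 wrist,pick_c,.055
```

```text
38.25 [ 0.4252 -0.0925  0.1389]
top board2_c 0.68 [594.3 -42.6] [100.7  50.8] 83.6 bbox [376. 244.  49.  25.]
wrist board2_c 0.72 [587.1 -43.7] [102.4  54.4] 84.0 bbox [519. 183.  65. 128.]
wrist pick_c 0.75 [427.4 -54.3] [158.   27.1] 87.2 bbox [323. 201.  40. 214.]
```

>>> step_arm --pt "0.0121 0.0324 0" --pt "0.0121 0.0324 0" --pt "0.0121 0.0324 0" --pt "0.0121 0.0324 0" --pt "0.0121 0.0324 0" --pt "0 0 0" --pt "0 0 0.03" --pt "0 0 0.03" --pt "0 0 0.025" --pt "0 0 0.012" --pt "0 0 0.003" --pt "0 0 0" --yaw '[0, 0, 0, 0, 0, 0, 0, 0, 0, 0, 0, 0]' --fingers '[-0.5, -0.5, -0.5, -0.5, -0.5, -0.5, -0.5, -0.5, -0.5, -0.5, -0.5, -0.5]'

```text
time: 39.75
ee_pos: [0.5917, -0.0432, 0.0409]
tcp_rot: [0.73, 0.684, 0.0, 0.0]
force: [0.4, -0.2, -0.8]
finger_gap: 0.0705
grasp_force: 0.0
```

```bash
python3 fb.py wrist,board2_c,.046; python3 -c "
from h import *
s=r.read_state();print(s['force'],s['grasp_force'],s['finger_gap'])"
```

```text
39.75 [ 0.5917 -0.0432  0.0409]
[0.38198387 0.03437445 0.34435165] 0.0 0.07016572783825839
```

>>> step_arm --pt "0 0 0.002" --pt "0 0 0" --pt "0 0 0" --pt "0 0 0" --pt "0 0 0" --pt "0 0 0" --pt "0 0 0" --pt "0 0 -0.02" --pt "0 0 -0.04" --pt "0 0 0" --pt "0 0 0" --yaw '[0, 0, 0, 0, 0, 0, 0, 0, 0, 0, 0]' --fingers '[-0.5, -0.5, 1, 1, 1, 1, 1, 1, 1, 1, 1]' --grip_force 20

```text
time: 40.95
ee_pos: [0.5926, -0.0431, 0.0997]
tcp_rot: [0.73, 0.684, 0.001, 0.001]
force: [-0.2, -0.0, -0.9]
finger_gap: 0.0477
grasp_force: 19.9
```

>>> step_arm --pt "-0.0348 -0.0064 0" --pt "-0.0348 -0.0064 0" --pt "-0.0348 -0.0064 0" --pt "-0.0348 -0.0064 0" --pt "-0.0348 -0.0064 0" --pt "-0.0348 -0.0064 0" --pt "-0.0348 -0.0064 0" --pt "-0.0348 -0.0064 0" --pt "-0.0348 -0.0064 0" --pt "0 0 0" --pt "0 0 0" --pt "0 0 0" --yaw '[0, 0, 0, 0, 0, 0, 0, 0, 0, -0.079, -0.079, 0]' --fingers '[1, 1, 1, 1, 1, 1, 1, 1, 1, 1, 1, 1]'

```text
time: 42.15
ee_pos: [0.5127, -0.3515, 0.096]
tcp_rot: [0.674, 0.739, -0.0, -0.002]
force: [0.0, 0.5, -1.6]
finger_gap: 0.0477
grasp_force: 19.9
```

```bash
python3 fb.py wrist,board2_c,.105 wrist,board1_c,.016 wrist,tray,.012
```

```text
42.15 [ 0.5127 -0.3515  0.096 ]
wrist board2_c 0.98 [ 511.3 -350.4] [ 47.9 101.2] 3.5 bbox [325. 302. 100. 184.]
wrist board2_c 0.45 [ 508.8 -322.7] [186.6  94.1] 5.2 bbox [323. 252. 374. 184.]
wrist board1_c 0.58 [ 591.1 -346.2] [ 50.9 102.1] 3.8 bbox [429. 258.  72. 132.]
wrist tray 0.95 [ 511.6 -351.7] [288.8 144.7] 5.3 bbox [324. 250. 367. 183.]
```

>>> step_arm --pt "0 0 0.03" --pt "0 0 0.03" --pt "0 0 0.018" --pt "0 0 0.006" --pt "0 0 0.002" --pt "0 0 0.001" --pt "0 0 0" --pt "0 0 0" --yaw '[0, 0, 0, 0, 0, 0, 0, 0]' --fingers '[1, 1, 1, 1, 1, 1, 1, 1]'

```text
time: 43.25
ee_pos: [0.5146, -0.3524, 0.0129]
tcp_rot: [0.673, 0.739, 0.0, 0.001]
force: [-0.2, 0.2, -0.4]
finger_gap: 0.0474
grasp_force: 19.9
```

>>> step_arm --pt "0 0 0.002" --pt "0 0 0.002" --pt "0 0 0" --pt "0 0 0" --yaw '[0, 0, 0, 0]' --fingers '[1, 1, 1, 1]'

```text
time: 43.65
ee_pos: [0.5143, -0.3521, 0.0085]
tcp_rot: [0.673, 0.739, 0.0, 0.001]
force: [-1.8, 1.0, 4.3]
finger_gap: 0.0475
grasp_force: 19.9
```

>>> step_arm --pt "0 0 0" --pt "0 0 0" --pt "0 0 0" --pt "0 0 -0.03" --pt "0 0 -0.04" --pt "0 0 -0.04" --pt "0 0 -0.04" --pt "0 0 -0.04" --pt "0 0 0" --pt "0 0 0" --pt "0 0 0" --yaw '[0, 0, 0, 0, 0, 0, 0, 0, 0.079, 0.079, 0]' --fingers '[-0.3, -0.3, -0.3, -0.3, -0.3, 0, 0, 0, 0, 0, 0]'

```text
time: 44.75
ee_pos: [0.5139, -0.3518, 0.1974]
tcp_rot: [0.73, 0.684, 0.0, -0.0]
force: [1.2, 0.5, 0.1]
finger_gap: 0.047
grasp_force: 0.0
```

```bash
python3 fb.py wrist,board2_c,.016 wrist,board1_c,.016 top,pick_c,.047
```

```text
44.75 [ 0.5139 -0.3518  0.1974]
wrist board2_c 0.95 [ 512.7 -352.5] [ 48.6 101.7] 3.5 bbox [322. 229.  58. 105.]
wrist board1_c 0.69 [ 591.6 -346.2] [ 49.9 101.6] 4.1 bbox [398. 218.  55. 104.]
top pick_c 0.75 [ 733.4 -241.2] [62.7 64.3] 87.6 bbox [472. 173.  35.  30.]
top pick_c 0.68 [431.7 -53.8] [156.5  26.7] 87.1 bbox [386. 320.  78.  16.]
```

>>> step_arm --pt "0.0406 -0.0095 0" --pt "0.0406 -0.0095 0" --pt "0.0406 -0.0095 0" --pt "0.0406 -0.0095 0" --pt "0.0406 -0.0095 0" --pt "0.0406 -0.0095 0" --pt "0.0406 -0.0095 0" --pt "0.0406 -0.0095 0" --yaw '[0, 0, 0, 0, 0, 0, 0, 0]' --fingers '[0, 0, 0, 0, 0, 0, 0, 0]'

```text
time: 45.85
ee_pos: [0.4586, -0.0212, 0.1975]
tcp_rot: [0.73, 0.684, 0.0, 0.0]
force: [-0.0, 0.4, 0.3]
finger_gap: 0.0471
grasp_force: 0.0
```

>>> step_arm --pt "0.0406 -0.0095 0" --pt "0.0406 -0.0095 0" --pt "0.0406 -0.0095 0" --pt "0.0406 -0.0095 0" --pt "0.0406 -0.0095 0" --pt "0.0406 -0.0095 0" --pt "0.0406 -0.0095 0" --pt "0 0 0" --pt "0 0 0" --pt "0 0 0" --yaw '[0, 0, 0, 0, 0, 0, 0, 0, 0, 0]' --fingers '[0, 0, 0, 0, 0, 0, 0, 0, 0, 0]'

```text
time: 46.85
ee_pos: [0.4114, 0.2643, 0.1974]
tcp_rot: [0.73, 0.684, -0.0, 0.0]
force: [-0.5, -0.8, 0.2]
finger_gap: 0.0469
grasp_force: 0.0
```

Good. Third turn of the wheel.

>>> step_arm --pt "0 0 0.026" --pt "0 0 0.026" --pt "0 0 0.026" --pt "0 0 0.015" --pt "0 0 0" --pt "0 0 0" --pt "0 0 0" --pt "0 0 0" --pt "0 0 0" --pt "0 0 0" --yaw '[0, 0, 0, 0, 0, 0, 0, 0, 0, 0]' --fingers '[0, 0, 0, 0, 0, 1, 1, 1, 1, 1]' --grip_force 25

```text
time: 47.85
ee_pos: [0.4122, 0.2654, 0.1059]
tcp_rot: [0.73, 0.684, 0.001, 0.001]
force: [-0.3, -0.7, 3.4]
finger_gap: 0.0225
grasp_force: 25.0
```

>>> step_arm --pt "-0.0041 0.0124 0" --pt "-0.0006 0.013 0" --pt "0.0027 0.0128 0" --pt "0.0059 0.0116 0" --pt "0.0087 0.0097 0" --pt "0.011 0.0071 0" --pt "0.0124 0.0041 0" --pt "0.013 0.0006 0" --pt "0.0128 -0.0027 0" --pt "0.0116 -0.0059 0" --pt "0.0097 -0.0087 0" --pt "0.0071 -0.011 0" --yaw '[0, 0, 0, 0, 0, 0, 0, 0, 0, 0, 0, 0]' --fingers '[1, 1, 1, 1, 1, 1, 1, 1, 1, 1, 1, 1]'

```text
time: 49.05
ee_pos: [0.4618, 0.352, 0.1059]
tcp_rot: [0.73, 0.684, 0.001, 0.002]
force: [0.2, -2.3, 6.9]
finger_gap: 0.0225
grasp_force: 25.0
```

>>> step_arm --pt "0.0041 -0.0124 0" --pt "0.0006 -0.013 0" --pt "-0.0027 -0.0128 0" --pt "-0.0059 -0.0116 0" --pt "-0.0087 -0.0097 0" --pt "-0.011 -0.0071 0" --pt "-0.0124 -0.0041 0" --pt "-0.013 -0.0006 0" --pt "-0.0128 0.0027 0" --pt "-0.0116 0.0059 0" --pt "-0.0097 0.0087 0" --pt "-0.0071 0.011 0" --yaw '[0, 0, 0, 0, 0, 0, 0, 0, 0, 0, 0, 0]' --fingers '[1, 1, 1, 1, 1, 1, 1, 1, 1, 1, 1, 1]'

```text
time: 50.25
ee_pos: [0.4118, 0.2655, 0.1059]
tcp_rot: [0.73, 0.684, 0.001, -0.0]
force: [-0.5, 5.5, 5.3]
finger_gap: 0.0225
grasp_force: 25.0
```

>>> step_arm --pt "0 0 0" --pt "0 0 0" --pt "0 0 0" --pt "0 0 0" --pt "0 0 0" --pt "0 0 -0.03" --pt "0 0 -0.03" --pt "0 0 -0.03" --yaw '[0, 0, 0, 0, 0, 0, 0, 0]' --fingers '[1, 1, 1, -0.2, -0.2, -0.2, -0.2, -0.2]'

```text
time: 51.05
ee_pos: [0.4102, 0.2644, 0.1938]
tcp_rot: [0.73, 0.684, -0.002, -0.0]
force: [0.1, 0.1, 0.3]
finger_gap: 0.0556
grasp_force: 0.0
```

```bash
python3 gold.py g5; python3 fb.py top,pick_c,.047 top,board3_c,.048; python3 -c "
import cv2,numpy as np
a=cv2.imread('pics/g5_r.png')[:,:230]; cv2.imwrite('pics/v6.png',cv2.resize(a,None,fx=3,fy=3))"
```

```text
gold lateral [-37.5   0.   37.5] radial [ 61.  177.5] 5824
51.1 [0.4128 0.2658 0.2001]
top pick_c 0.61 [430.1 -53.8] [156.3  28.5] 89.0 bbox [387. 321.  78.  20.]
top pick_c 0.32 [ 517.  -340.5] [48.9 99.6] 3.9 bbox [523. 280.  50.  25.]
top board3_c 0.69 [602.9  96. ] [71.4 25.3] 88.8 bbox [317. 240.  45.   8.]
```

View pics/v6.png

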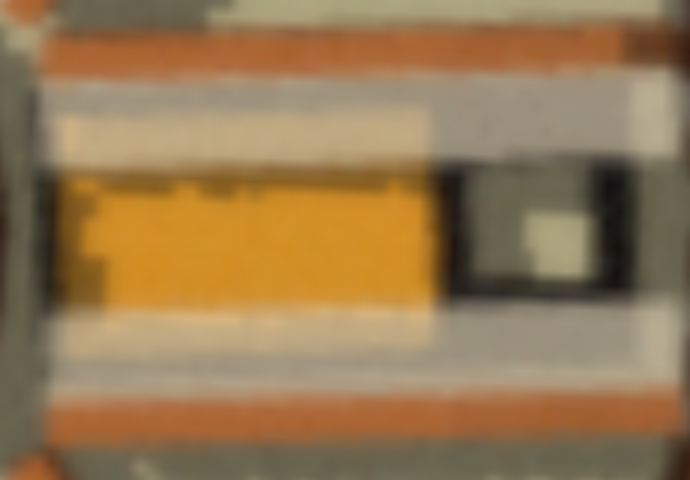

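Board 3 is at the gate with its hole at (530,225), the same place as board 2. Fetching the pick again.

>>> step_arm --pt "-0.0357 0.0038 0" --pt "-0.0357 0.0038 0" --pt "-0.0357 0.0038 0" --pt "-0.0357 0.0038 0" --pt "-0.0357 0.0038 0" --pt "-0.0357 0.0038 0" --pt "-0.0357 0.0038 0" --pt "-0.0357 0.0038 0" --pt "-0.0357 0.0038 0" --pt "-0.0357 0.0038 0" --pt "0 0 0" --pt "0 0 0" --yaw '[0, 0, 0, 0, 0, 0, 0, 0, 0, 0, 0, 0]' --fingers '[-0.2, -0.2, -0.2, -0.2, -0.2, -0.2, -0.2, -0.2, -0.2, -0.2, -0.2, -0.2]'

```text
time: 52.5
ee_pos: [0.4248, -0.0935, 0.1922]
tcp_rot: [0.73, 0.683, -0.001, -0.002]
force: [0.6, 0.1, -0.3]
finger_gap: 0.0563
grasp_force: 0.0
```

```bash
python3 fb.py wrist,pick_c,.055
```

```text
52.5 [ 0.4248 -0.0935  0.1922]
wrist pick_c 0.28 [597.4  78. ] [99.7 21.8] 85.2 bbox [500.  51.  21.  99.]
```

```bash
python3 fb.py wrist,pick_c,.055 top,pick_c,.047; ls pics | tail -3; python3 -c "
import cv2,glob
a=cv2.imread('pics/wrist_pick_c_52.5.png'); cv2.imwrite('pics/v7.png',cv2.resize(a[60:380,160:480],None,fx=1.5,fy=1.5))"
```

```text
52.6 [ 0.4253 -0.0925  0.1931]
wrist pick_c 0.58 [ 446.9 -343.6] [ 64.6 143.1] 87.0 bbox [350. 418. 130.  86.]
top pick_c 0.85 [436.7 -29.3] [110.8  26.6] 82.0 bbox [374. 321.  54.  18.]
top pick_c 0.15 [611.5 185.2] [334.3 329. ] 52.2 bbox [267. 239. 160. 157.]
wrist_tray_20.6.png
wrist_tray_22.8.png
wrist_tray_42.1.png
```

```bash
python3 - <<'E'
from h import *
import glob
K,T=model("wrist"); print(r.read_state()["ee_pos"])
for f in ["wrist_pick_c_30.4.png","wrist_pick_c_52.5.png"]:
    im=cv2.imread("pics/"+f)
    if im is None: print(f,glob.glob("pics/wrist_pick*")); continue
    h=cv2.cvtColor(im,cv2.COLOR_BGR2HSV).astype(int); print(h[240,322],h[240,400], h[140,322])
    for r0 in range(80,300,20): print(r0,[tuple(h[r0,c]) for c in range(300,346,9)] if r0%40==0 else "")
E
```

```text
[ 0.42592529 -0.09253265  0.19434591]
[ 16 163 205] [ 14 145 186] [ 18  52 180]
80 [(np.int64(14), np.int64(143), np.int64(200)), (np.int64(14), np.int64(143), np.int64(220)), (np.int64(14), np.int64(141), np.int64(220)), (np.int64(14), np.int64(141), np.int64(204)), (np.int64(15), np.int64(143), np.int64(219)), (np.int64(14), np.int64(143), np.int64(219))]
100 
120 [(np.int64(14), np.int64(143), np.int64(203)), (np.int64(14), np.int64(140), np.int64(226)), (np.int64(14), np.int64(110), np.int64(190)), (np.int64(14), np.int64(76), np.int64(108)), (np.int64(15), np.int64(142), np.int64(223)), (np.int64(14), np.int64(143), np.int64(219))]
140 
160 [(np.int64(14), np.int64(143), np.int64(208)), (np.int64(15), np.int64(139), np.int64(231)), (np.int64(15), np.int64(105), np.int64(183)), (np.int64(14), np.int64(109), np.int64(148)), (np.int64(14), np.int64(144), np.int64(213)), (np.int64(14), np.int64(141), np.int64(130))]
180 
200 [(np.int64(14), np.int64(150), np.int64(179)), (np.int64(16), np.int64(165), np.int64(209)), (np.int64(16), np.int64(164), np.int64(205)), (np.int64(16), np.int
[... 1735 characters left out ...]
4(16), np.int64(160), np.int64(207)), (np.int64(16), np.int64(162), np.int64(205)), (np.int64(14), np.int64(151), np.int64(167))]
220 
240 [(np.int64(14), np.int64(145), np.int64(127)), (np.int64(14), np.int64(151), np.int64(165)), (np.int64(16), np.int64(156), np.int64(206)), (np.int64(16), np.int64(161), np.int64(204)), (np.int64(16), np.int64(165), np.int64(198)), (np.int64(14), np.int64(148), np.int64(105))]
260 
280 [(np.int64(13), np.int64(145), np.int64(164)), (np.int64(14), np.int64(154), np.int64(162)), (np.int64(16), np.int64(165), np.int64(156)), (np.int64(15), np.int64(165), np.int64(158)), (np.int64(16), np.int64(163), np.int64(156)), (np.int64(13), np.int64(155), np.int64(99))]
```

>>> step_arm --pt "0 0.0015 0.035" --pt "0 0 0.035" --pt "0 0 0.035" --pt "0 0 0.03" --pt "0 0 0.014" --pt "0 0 0.003" --pt "0 0 0" --pt "0 0 0" --pt "0 0 0" --pt "0 0 0" --pt "0 0 0" --pt "0 0 0" --yaw '[0, 0, 0, 0, 0, 0, 0, 0, 0, 0, 0, 0]' --fingers '[-0.2, -0.2, -0.2, -0.2, -0.2, -0.2, 1, 1, 1, 1, 1, 1]' --grip_force 40

```text
time: 54.0
ee_pos: [0.428, -0.0939, 0.0435]
tcp_rot: [0.73, 0.684, 0.0, 0.001]
force: [-1.5, -0.1, 5.6]
finger_gap: 0.0258
grasp_force: 40.0
```

>>> step_arm --pt "0 0 -0.02" --pt "0 0 -0.035" --pt "0 0 -0.035" --pt "0 0 0" --pt "0 0 0" --yaw '[0, 0, 0, 0, 0]' --fingers '[1, 1, 1, 1, 1]'

```text
time: 54.5
ee_pos: [0.4277, -0.0938, 0.1325]
tcp_rot: [0.73, 0.684, 0.0, 0.001]
force: [-1.2, -0.5, -2.2]
finger_gap: 0.026
grasp_force: 40.0
```

```bash
python3 fb.py wrist,pick_c,.11
```

```text
54.5 [ 0.4277 -0.0938  0.1325]
wrist pick_c 0.76 [428.2 -64.1] [191.6  31.9] 86.6 bbox [322. 223.  59. 315.]
```

>>> step_arm --pt "0.0064 0.027 0" --pt "0.0064 0.027 0" --pt "0.0064 0.027 0" --pt "0.0064 0.027 0" --pt "0.0064 0.027 0" --pt "0.0064 0.027 0" --pt "0 0 0" --pt "0 0 0" --yaw '[0, 0, 0, 0, 0, 0, 0, 0]' --fingers '[1, 1, 1, 1, 1, 1, 1, 1]'

```text
time: 55.4
ee_pos: [0.5903, -0.0655, 0.1297]
tcp_rot: [0.73, 0.684, -0.002, -0.002]
force: [-0.5, 0.2, -1.4]
finger_gap: 0.0256
grasp_force: 40.0
```

>>> step_arm --pt "0 0 0.02" --pt "0 0 0.02" --pt "0 0 0.011" --pt "0 0 0" --pt "0 0 0" --yaw '[0, 0, 0, 0, 0]' --fingers '[1, 1, 1, 1, 1]'

```text
time: 55.9
ee_pos: [0.5912, -0.066, 0.0817]
tcp_rot: [0.73, 0.684, -0.0, -0.0]
force: [-0.4, -0.0, -0.2]
finger_gap: 0.0257
grasp_force: 40.0
```

>>> step_arm --pt "-0.01 0 0" --pt "-0.01 0 0" --pt "-0.01 0 0" --pt "-0.01 0 0" --pt "-0.01 0 0" --pt "0 0 0" --yaw '[0, 0, 0, 0, 0, 0]' --fingers '[1, 1, 1, 1, 1, 1]'

```text
time: 56.5
ee_pos: [0.5882, -0.1177, 0.0814]
tcp_rot: [0.73, 0.683, -0.0, 0.0]
force: [0.5, 0.2, -1.4]
finger_gap: 0.0254
grasp_force: 40.0
```

```bash
python3 gold.py g6; python3 fb.py top,board3_c,.048
```

```text
gold lateral [-37.5  -0.5  37. ] radial [106. 271.] 6948
56.55 [ 0.5882 -0.1169  0.0814]
top board3_c 0.87 [598.6  35.5] [97.7 48.3] 83.6 bbox [341. 241.  47.  22.]
top board3_c 0.34 [633.9 456.8] [80.1 59. ] 77.5 bbox [140. 228.  35.  27.]
```

>>> step_arm --pt "-0.013 0 0" --pt "-0.013 0 0" --pt "-0.013 0 0" --pt "-0.013 0 0" --pt "-0.013 0 0" --pt "-0.013 0 0" --pt "0 0 0" --pt "0 0 0" --pt "0.003 0 0" --pt "0 0 -0.02" --pt "0 0 -0.03" --yaw '[0, 0, 0, 0, 0, 0, 0, 0, 0, 0, 0]' --fingers '[1, 1, 1, 1, 1, 1, 1, 1, 1, 1, 1]'

```text
time: 57.75
ee_pos: [0.5819, -0.1889, 0.1292]
tcp_rot: [0.729, 0.684, -0.001, -0.003]
force: [0.1, 0.4, -1.0]
finger_gap: 0.0257
grasp_force: 40.0
```

>>> step_arm --pt "0.0145 -0.0273 0" --pt "0.0145 -0.0273 0" --pt "0.0145 -0.0273 0" --pt "0.0145 -0.0273 0" --pt "0.0145 -0.0273 0" --pt "0.0145 -0.0273 0" --pt "0 0 0" --pt "0 0 0.03" --pt "0 0 0.03" --pt "0 0 0.018" --pt "0 0 0.007" --pt "0 0 0" --yaw '[0, 0, 0, 0, 0, 0, 0, 0, 0, 0, 0, 0]' --fingers '[1, 1, 1, 1, 1, 1, 1, 1, 1, 1, 1, 1]'

```text
time: 58.95
ee_pos: [0.4254, -0.0928, 0.0457]
tcp_rot: [0.73, 0.684, -0.0, -0.001]
force: [-0.2, -0.0, -1.9]
finger_gap: 0.0255
grasp_force: 40.0
```

>>> step_arm --pt "0 0 0.0015" --pt "0 0 0.0015" --pt "0 0 0" --pt "0 0 0" --yaw '[0, 0, 0, 0]' --fingers '[1, 1, 1, 1]'

```text
time: 59.35
ee_pos: [0.4261, -0.0933, 0.0441]
tcp_rot: [0.73, 0.684, 0.0, 0.001]
force: [0.1, -0.1, -0.3]
finger_gap: 0.0256
grasp_force: 40.0
```

>>> step_arm --pt "0 0 0.001" --pt "0 0 0" --pt "0 0 0" --yaw '[0, 0, 0]' --fingers '[1, 1, 1]'

```text
time: 59.65
ee_pos: [0.4262, -0.0933, 0.0435]
tcp_rot: [0.73, 0.684, 0.0, 0.001]
force: [-2.1, 0.9, 5.6]
finger_gap: 0.0257
grasp_force: 40.0
```

>>> step_arm --pt "0 0 0" --pt "0 0 0" --pt "0 0 0" --pt "0 0 -0.02" --pt "0 0 -0.04" --pt "0 0 -0.04" --pt "0 0 0" --pt "0 0 0" --pt "0 0 0" --yaw '[0, 0, 0, 0, 0, 0, 0, 0, 0]' --fingers '[-0.2, -0.2, -0.2, -0.2, -0.5, -0.5, -0.5, -0.5, -0.5]'

```text
time: 60.55
ee_pos: [0.4247, -0.0928, 0.1408]
tcp_rot: [0.73, 0.684, -0.001, -0.001]
force: [-0.7, -1.5, -0.2]
finger_gap: 0.0705
grasp_force: 0.0
```

```bash
python3 fb.py top,board3_c,.046 wrist,board3_c,.046 wrist,pick_c,.055
```

```text
60.55 [ 0.4247 -0.0928  0.1408]
top board3_c 0.62 [592.8 -42.2] [99.2 49.5] 83.0 bbox [377. 245.  46.  24.]
wrist board3_c 0.87 [587.1 -43.5] [101.2  53.6] 83.7 bbox [517. 180.  64. 124.]
wrist pick_c 0.56 [427.7 -53.7] [158.1  26.2] 86.1 bbox [326. 200.  38. 212.]
```

>>> step_arm --pt "0.0121 0.0324 0" --pt "0.0121 0.0324 0" --pt "0.0121 0.0324 0" --pt "0.0121 0.0324 0" --pt "0.0121 0.0324 0" --pt "0 0 0" --pt "0 0 0.03" --pt "0 0 0.03" --pt "0 0 0.025" --pt "0 0 0.013" --pt "0 0 0.004" --pt "0 0 0" --yaw '[0, 0, 0, 0, 0, 0, 0, 0, 0, 0, 0, 0]' --fingers '[-0.5, -0.5, -0.5, -0.5, -0.5, -0.5, -0.5, -0.5, -0.5, -0.5, -0.5, -0.5]'

```text
time: 62.05
ee_pos: [0.5911, -0.0434, 0.0406]
tcp_rot: [0.73, 0.684, -0.0, -0.0]
force: [0.1, 0.6, -0.4]
finger_gap: 0.0708
grasp_force: 0.0
```

>>> step_arm --pt "0 0 0.001" --pt "0 0 0" --pt "0 0 0" --yaw '[0, 0, 0]' --fingers '[-0.5, -0.5, -0.5]'

```text
time: 62.35
ee_pos: [0.592, -0.0434, 0.0407]
tcp_rot: [0.73, 0.684, 0.001, 0.001]
force: [-0.2, -0.8, -0.5]
finger_gap: 0.07
grasp_force: 0.0
```

>>> step_arm --pt "0 0 0.002" --pt "0 0 0" --pt "0 0 0" --pt "0 0 0" --pt "0 0 0" --pt "0 0 0" --pt "0 0 0" --pt "0 0 -0.02" --pt "0 0 -0.04" --pt "0 0 0" --pt "0 0 0" --yaw '[0, 0, 0, 0, 0, 0, 0, 0, 0, 0, 0]' --fingers '[-0.5, -0.5, 1, 1, 1, 1, 1, 1, 1, 1, 1]' --grip_force 20

```text
time: 63.45
ee_pos: [0.5922, -0.0434, 0.0988]
tcp_rot: [0.73, 0.684, 0.001, 0.001]
force: [-0.1, 0.1, -1.8]
finger_gap: 0.0475
grasp_force: 19.9
```

>>> step_arm --pt "-0.0325 -0.0138 0" --pt "-0.0325 -0.0138 0" --pt "-0.0325 -0.0138 0" --pt "-0.0325 -0.0138 0" --pt "-0.0325 -0.0138 0" --pt "-0.0325 -0.0138 0" --pt "-0.0325 -0.0138 0" --pt "-0.0325 -0.0138 0" --pt "-0.0325 -0.0138 0" --pt "-0.0325 -0.0138 0" --pt "0 0 0" --pt "0 0 0" --yaw '[0, 0, 0, 0, 0, 0, 0, 0, 0, 0, -0.079, -0.079]' --fingers '[1, 1, 1, 1, 1, 1, 1, 1, 1, 1, 1, 1]'

```text
time: 64.65
ee_pos: [0.4307, -0.3589, 0.095]
tcp_rot: [0.673, 0.739, 0.0, -0.002]
force: [-0.2, -0.2, -0.2]
finger_gap: 0.0478
grasp_force: 19.9
```

>>> step_arm --pt "0 0 0" --pt "0 0 0" --yaw '[0, 0]' --fingers '[1, 1]'

```text
time: 64.85
ee_pos: [0.4319, -0.358, 0.096]
tcp_rot: [0.674, 0.739, 0.0, -0.001]
force: [0.2, -0.2, -0.9]
finger_gap: 0.0477
grasp_force: 19.9
```

```bash
python3 fb.py wrist,board3_c,.105 wrist,board2_c,.016 wrist,tray,.012
```

```text
64.85 [ 0.4319 -0.358   0.096 ]
wrist board3_c 0.67 [ 430.6 -357. ] [ 48.2 102.2] 3.8 bbox [325. 298. 101. 182.]
wrist board2_c 0.84 [ 512.4 -352.6] [ 51.4 101.6] 3.7 bbox [431. 258.  73. 130.]
wrist tray 0.76 [ 512.8 -351.5] [289.2 146.9] 5.3 bbox [414. 250. 352. 182.]
```

>>> step_arm --pt "0 0.002 0.03" --pt "0 0 0.03" --pt "0 0 0.018" --pt "0 0 0.006" --pt "0 0 0.002" --pt "0 0 0.001" --pt "0 0 0" --pt "0 0 0" --yaw '[0, 0, 0, 0, 0, 0, 0, 0]' --fingers '[1, 1, 1, 1, 1, 1, 1, 1]'

```text
time: 65.95
ee_pos: [0.4351, -0.3591, 0.0117]
tcp_rot: [0.673, 0.739, -0.0, 0.001]
force: [0.2, -0.0, -0.2]
finger_gap: 0.048
grasp_force: 19.9
```

>>> step_arm --pt "0 0 0.002" --pt "0 0 0.001" --pt "0 0 0" --pt "0 0 0" --yaw '[0, 0, 0, 0]' --fingers '[1, 1, 1, 1]'

```text
time: 66.35
ee_pos: [0.4344, -0.3584, 0.0075]
tcp_rot: [0.673, 0.739, 0.0, -0.0]
force: [-0.3, -0.8, -1.2]
finger_gap: 0.0478
grasp_force: 19.9
```

>>> step_arm --pt "0 0 0" --pt "0 0 0" --pt "0 0 0" --pt "0 0 -0.03" --pt "0 0 -0.04" --pt "0 0 -0.04" --pt "0 0 -0.04" --pt "0 0 -0.04" --pt "0 0 0" --pt "0 0 0" --pt "0 0 0" --yaw '[0, 0, 0, 0, 0, 0, 0, 0, 0.079, 0.079, 0]' --fingers '[-0.2, -0.2, -0.2, -0.2, -0.2, 0, 0, 0, 0, 0, 0]'

```text
time: 67.45
ee_pos: [0.4345, -0.3586, 0.1979]
tcp_rot: [0.73, 0.684, 0.0, 0.0]
force: [0.2, 0.4, 0.1]
finger_gap: 0.0467
grasp_force: 0.0
```

```bash
python3 fb.py wrist,board2_c,.016 wrist,board1_c,.016 
```

```text
67.45 [ 0.4345 -0.3586  0.1979]
wrist board2_c 0.63 [ 512.2 -352.8] [ 50.3 101.9] 3.9 bbox [398. 218.  55. 103.]
wrist board1_c 0.82 [ 590.2 -346.4] [ 53.6 102.2] 4.5 bbox [469. 208.  49. 101.]
```

>>> step_arm --pt "0.0388 -0.004 0" --pt "0.0388 -0.004 0" --pt "0.0388 -0.004 0" --pt "0.0388 -0.004 0" --pt "0.0388 -0.004 0" --pt "0.0388 -0.004 0" --pt "0.0388 -0.004 0" --pt "0.0388 -0.004 0" --yaw '[0, 0, 0, 0, 0, 0, 0, 0]' --fingers '[0, 0, 0, 0, 0, 0, 0, 0]'

```text
time: 68.45
ee_pos: [0.4222, -0.0451, 0.1973]
tcp_rot: [0.73, 0.684, 0.0, -0.0]
force: [1.0, 0.1, 0.1]
finger_gap: 0.0468
grasp_force: 0.0
```

>>> step_arm --pt "0.0388 -0.004 0" --pt "0.0388 -0.004 0" --pt "0.0388 -0.004 0" --pt "0.0388 -0.004 0" --pt "0.0388 -0.004 0" --pt "0.0388 -0.004 0" --pt "0.0388 -0.004 0" --pt "0.0388 -0.004 0" --pt "0 0 0" --pt "0 0 0" --pt "0 0 0" --yaw '[0, 0, 0, 0, 0, 0, 0, 0, 0, 0, 0]' --fingers '[0, 0, 0, 0, 0, 0, 0, 0, 0, 0, 0]'

```text
time: 69.55
ee_pos: [0.4109, 0.2642, 0.1973]
tcp_rot: [0.73, 0.684, -0.0, 0.0]
force: [0.1, -0.3, 0.1]
finger_gap: 0.0467
grasp_force: 0.0
```

```bash
python3 fb.py top,board1_c,.016 top,pick_c,.047 top,crank,.12
```

```text
69.55 [0.4109 0.2642 0.1973]
top board1_c 0.84 [ 595.5 -344.5] [ 49.7 102.2] 2.4 bbox [521. 240.  51.  27.]
top pick_c 0.72 [430.  -79.4] [108.8  26.5] 86.2 bbox [386. 322.  78.  17.]
top crank 0.58 [431.8 254.5] [ 32.8 101.3] 83.8 bbox [208. 325.  56.  55.]
```

>>> step_arm --pt "0 0 0.026" --pt "0 0 0.026" --pt "0 0 0.026" --pt "0 0 0.015" --pt "0 0 0" --pt "0 0 0" --pt "0 0 0" --pt "0 0 0" --pt "0 0 0" --pt "0 0 0" --yaw '[0, 0, 0, 0, 0, 0, 0, 0, 0, 0]' --fingers '[0, 0, 0, 0, 0, 1, 1, 1, 1, 1]' --grip_force 25

```text
time: 70.85
ee_pos: [0.4119, 0.2656, 0.1059]
tcp_rot: [0.73, 0.684, 0.002, 0.001]
force: [1.2, -0.2, 4.0]
finger_gap: 0.0224
grasp_force: 25.0
```

>>> step_arm --pt "-0.0041 0.0124 0" --pt "-0.0006 0.013 0" --pt "0.0027 0.0128 0" --pt "0.0059 0.0116 0" --pt "0.0087 0.0097 0" --pt "0.011 0.0071 0" --pt "0.0124 0.0041 0" --pt "0.013 0.0006 0" --pt "0.0128 -0.0027 0" --pt "0.0116 -0.0059 0" --pt "0.0097 -0.0087 0" --pt "0.0071 -0.011 0" --yaw '[0, 0, 0, 0, 0, 0, 0, 0, 0, 0, 0, 0]' --fingers '[1, 1, 1, 1, 1, 1, 1, 1, 1, 1, 1, 1]'

```text
time: 72.05
ee_pos: [0.4617, 0.352, 0.1059]
tcp_rot: [0.73, 0.683, 0.001, 0.002]
force: [1.6, -3.6, 5.9]
finger_gap: 0.0226
grasp_force: 25.0
```

>>> step_arm --pt "0.0041 -0.0124 0" --pt "0.0006 -0.013 0" --pt "-0.0027 -0.0128 0" --pt "-0.0059 -0.0116 0" --pt "-0.0087 -0.0097 0" --pt "-0.011 -0.0071 0" --pt "-0.0124 -0.0041 0" --pt "-0.013 -0.0006 0" --pt "-0.0128 0.0027 0" --pt "-0.0116 0.0059 0" --pt "-0.0097 0.0087 0" --pt "-0.0071 0.011 0" --yaw '[0, 0, 0, 0, 0, 0, 0, 0, 0, 0, 0, 0]' --fingers '[1, 1, 1, 1, 1, 1, 1, 1, 1, 1, 1, 1]'

```text
time: 73.25
ee_pos: [0.4116, 0.2656, 0.1059]
tcp_rot: [0.73, 0.684, 0.002, -0.0]
force: [1.3, 5.8, 5.2]
finger_gap: 0.0226
grasp_force: 25.0
```

>>> step_arm --pt "-0.0041 0.0124 0" --pt "-0.0006 0.013 0" --pt "0.0027 0.0128 0" --pt "0.0059 0.0116 0" --pt "0.0087 0.0097 0" --pt "0.011 0.0071 0" --pt "0.0124 0.0041 0" --pt "0.013 0.0006 0" --pt "0.0128 -0.0027 0" --pt "0.0116 -0.0059 0" --pt "0.0097 -0.0087 0" --pt "0.0071 -0.011 0" --yaw '[0, 0, 0, 0, 0, 0, 0, 0, 0, 0, 0, 0]' --fingers '[1, 1, 1, 1, 1, 1, 1, 1, 1, 1, 1, 1]'

```text
time: 74.45
ee_pos: [0.4613, 0.3523, 0.1059]
tcp_rot: [0.73, 0.683, 0.001, 0.001]
force: [1.8, -0.4, 6.9]
finger_gap: 0.0224
grasp_force: 25.0
```

>>> step_arm --pt "0.0041 -0.0124 0" --pt "0.0006 -0.013 0" --pt "-0.0027 -0.0128 0" --pt "-0.0059 -0.0116 0" --pt "-0.0087 -0.0097 0" --pt "-0.011 -0.0071 0" --pt "-0.0124 -0.0041 0" --pt "-0.013 -0.0006 0" --pt "-0.0128 0.0027 0" --pt "-0.0116 0.0059 0" --pt "-0.0097 0.0087 0" --pt "-0.0071 0.011 0" --yaw '[0, 0, 0, 0, 0, 0, 0, 0, 0, 0, 0, 0]' --fingers '[1, 1, 1, 1, 1, 1, 1, 1, 1, 1, 1, 1]'

```text
time: 75.65
ee_pos: [0.4116, 0.2656, 0.1059]
tcp_rot: [0.73, 0.684, 0.002, -0.0]
force: [1.1, 5.8, 4.7]
finger_gap: 0.0223
grasp_force: 25.0
```

>>> step_arm --pt "-0.0041 0.0124 0" --pt "-0.0006 0.013 0" --pt "0.0027 0.0128 0" --pt "0.0059 0.0116 0" --pt "0.0087 0.0097 0" --pt "0.011 0.0071 0" --pt "0.0124 0.0041 0" --pt "0.013 0.0006 0" --pt "0.0128 -0.0027 0" --pt "0.0116 -0.0059 0" --pt "0.0097 -0.0087 0" --pt "0.0071 -0.011 0" --yaw '[0, 0, 0, 0, 0, 0, 0, 0, 0, 0, 0, 0]' --fingers '[1, 1, 1, 1, 1, 1, 1, 1, 1, 1, 1, 1]'

```text
time: 76.85
ee_pos: [0.4613, 0.3523, 0.1059]
tcp_rot: [0.73, 0.683, 0.001, 0.002]
force: [2.1, -0.4, 6.3]
finger_gap: 0.023
grasp_force: 25.0
```

>>> step_arm --pt "0.0041 -0.0124 0" --pt "0.0006 -0.013 0" --pt "-0.0027 -0.0128 0" --pt "-0.0059 -0.0116 0" --pt "-0.0087 -0.0097 0" --pt "-0.011 -0.0071 0" --pt "-0.0124 -0.0041 0" --pt "-0.013 -0.0006 0" --pt "-0.0128 0.0027 0" --pt "-0.0116 0.0059 0" --pt "-0.0097 0.0087 0" --pt "-0.0071 0.011 0" --yaw '[0, 0, 0, 0, 0, 0, 0, 0, 0, 0, 0, 0]' --fingers '[1, 1, 1, 1, 1, 1, 1, 1, 1, 1, 1, 1]'

```text
time: 78.05
ee_pos: [0.4116, 0.2656, 0.1059]
tcp_rot: [0.73, 0.684, 0.002, -0.0]
force: [1.2, 5.3, 4.9]
finger_gap: 0.0223
grasp_force: 25.0
```

>>> step_arm --pt "0 0 0" --pt "0 0 0" --pt "0 0 0" --pt "0 0 0" --pt "0 0 0" --pt "0 0 -0.03" --pt "0 0 -0.03" --pt "0 0 -0.03" --yaw '[0, 0, 0, 0, 0, 0, 0, 0]' --fingers '[1, 1, 1, -0.2, -0.2, -0.2, -0.2, -0.2]'

```text
time: 78.85
ee_pos: [0.4098, 0.2644, 0.1938]
tcp_rot: [0.73, 0.684, -0.002, -0.0]
force: [-0.1, -0.5, -0.3]
finger_gap: 0.0553
grasp_force: 0.0
```

```bash
python3 fb.py top,board1_c,.016 top,board2_c,.016 wrist,pick_c,.047 top,pick_c,.047 top,block,.060; cp pics/$(ls -t pics | head -1) pics/v8.png
```

```text
78.85 [0.4098 0.2644 0.1938]
top board1_c 0.67 [ 596.5 -343.9] [ 50.1 103. ] 3.7 bbox [519. 241.  51.  24.]
wrist pick_c 0.59 [431.4   3.2] [59.   8.4] 84.7 bbox [353. 444.  10.  34.]
top pick_c 0.86 [431.5 -53.8] [156.6  26.8] 86.7 bbox [385. 322.  78.  19.]
top block 0.92 [610. 184.] [330.8 325.8] 52.9 bbox [267. 238. 163. 158.]
```

View pics/v8.png

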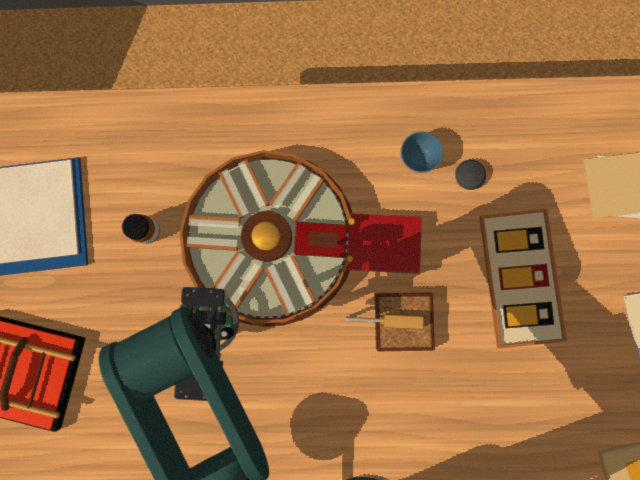

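The closing view shows the red block filling the gate at (322,238), three boards flat and gold up in the tray at (518,239), (523,277) and (526,315), and the pick on its rest at (400,321). The bystanders have not moved. Handing in.

>>> step_arm --pt "0 0 -0.02" --pt "0 0 0" --pt "0 0 0" --yaw '[0, 0, 0]' --fingers '[-0.2, -0.2, -0.2]'

```text
time: 79.65
ee_pos: [0.411, 0.2652, 0.2143]
tcp_rot: [0.73, 0.684, 0.0, 0.0]
force: [-0.3, -0.1, -0.2]
finger_gap: 0.0563
grasp_force: 0.0
```

```bash
python3 -c "
from plant import r
print(r.close_job())"
```

```text
the job is handed in; nothing more can be done
None
```

I handed the job in at about 80 s, with no verdict returned: the final top view showed all three boards lying gold side up and apart in the tray, the red block in the gate, the pick on its rest, and the jar, paperweight and bowl unmoved.

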